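# Tighten the sharpener's disc knob with the spindle locked

## Task

The clamp knob on the sharpener's flat disc has worked loose, and the disc just spins along with it. Lever the snap-fit cover of the spindle lock open with the flat opener in its notch, swing it well up and lay the opener back down on the bench. Slide the lock bolt fully into the rim of the disc, screw the knob clockwise fully home, then slide the bolt fully back so that the disc runs free; leave the cover open, and the other things on the bench where they are.

Things in the scene. Friction and masses are not known exactly. Their poses are not given: they have to be found in the camera images.
- sharpener: Bench sharpener fixed on the bench: round grey housing 244 mm across, 105 mm high, flat abrasive disc on top, square lock pod on its +y side. Origin: on the bench under the upright spindle. x points from its front (rocker switch) to its back, y from spindle to pod, z up. Pod: x -64 to +38, y to +200 mm, flat top (the deck) also 105 mm high. Tool-rest bar 172 mm high along x at y -104.
- knob_grip (a point): Black fluted hand knob that clamps the disc, 46 mm across, 28 mm high. The point is on the spindle axis, half-way up the fluted part, 156 mm over the bench and 25 mm over the abrasive; the knob's top is 14 mm higher. It rides on the disc.
- knob (a joint): Turn of the knob on its thread relative to the disc, rad: 0 fully home (hard stop), larger = looser (starts 1.5 to 2.6); clockwise from above tightens. It drags with about 0.25 N m, far more than the disc's bearing, so with the bolt out the disc just turns along.
- disc (a joint): Angle of the disc about the spindle, rad, counter-clockwise from above; turns freely without end. Abrasive 140 mm across, 131 mm over the bench, on a steel index plate with 12 rounded lobes round its rim (170 mm over the lobes). A gap between lobes faces the bolt at 0.26 and every 0.52 from there.
- lock_grip (a point): Black button, 18 mm across and 11 mm high, on the post of the spindle-lock bolt, in the pod under the cover. The point is on the post's axis, 28 mm over the deck (133 mm over the bench); the button reaches from 3 mm below to 8 mm above it. Axes as the sharpener. Its y from the spindle: 145 mm with the bolt back, 125 mm with it in.
- lock (a joint): Travel of the bolt towards the spindle (the sharpener's -y), m: 0 fully back, 0.020 fully in between two lobes of the disc, which then cannot turn (0.06 rad of play either way). Slides with about 2.5 N and stays where it is left. Its round nose turns the free disc by itself to find a gap.
- cover_notch (a point): Pry notch in the front wall of the grey snap-fit cover: middle of the notch, at deck height, on the wall's outer face; x -40, y +128 mm in the sharpener's frame, axes alike. The opener goes in along +x. 28 mm wide (y), 7 mm high, open below, wall 3 mm thick, 25 mm free behind; a black arrow on the lid marks it. In front, a flat 24 mm ledge of the deck ends in the pod's front edge, to lever on. Does not move with the cover.
- cover_hinge (a point): Hinge of the cover, on the sharpener at deck height, middle of the pod's outer (+y) edge (x -2, y +200 mm in its frame), axis along the sharpener's x. The cover is a hollow box open below: 76 mm in x, 100 mm from the hinge towards the disc (-y), 42 mm high. The notch is 72 mm from the hinge axis.
- cover (a joint): Opening of the cover, rad: 0 snapped shut; grows as its disc side lifts; 1.95 swung fully over to the outside (+y). Its disc-side edge comes off the catches with about 8 N and is free above about 0.12. Once free it stays at any angle (stiff hinge).
- opener_grip (a point): Flat opener, a loose hand tool on the bench, 0.12 kg: wooden handle 95 mm long, 22 wide, 20 high, then a flat steel blade 80 mm long, 16 wide, 3.5 thick, flat side up, half-way up the handle. Point is in the middle of the handle, 10 mm over the bench; x points to the blade, which begins about 50 mm and ends 125 mm from the point.
- brush: Bystander: flat paint brush lying on the bench, wooden handle, 190 mm long and 42 mm wide at the bristles, 20 mm high. Origin under its middle.
- glue: Bystander: white glue bottle, 60 mm across, 170 mm high. Origin under its middle.
- jar: Bystander: open steel cup, 72 mm across, 85 mm high. Origin under its middle.
- fret_a: Bystander: scroll-sawn wooden bracket lying flat, about 130 by 32 by 6 mm. Origin under its middle.
- fret_b: Bystander: another such bracket.
- fret_c: Bystander: a third such bracket.
- gouge: Bystander: carving gouge lying on the bench, 180 mm long, 18 mm thick. Origin under its middle.
Not all that is in view belongs to the job. What is shaped like the part that bears opener_grip but orange is not meant.

How it is judged:
By the outcome, as a careful person would: the job done as asked, in the order asked, and still so for the second after the job is handed in, with the robot touching nothing.
It also fails if it takes over 72 s, if anything falls off the work surface, if the arm or the gripper's body presses on something with over 40 N, if the wrist force passes 120 N, or if a joint passes its speed limit or range.

## Robot

A 7-joint arm with a two-finger parallel gripper is mounted at the origin on the work surface. World frame = base frame: x ahead of the robot, y to its left, z up, the work surface at z = 0. Lengths are in m, angles in rad, forces in N, time in s.
With the tool pointing down it reaches from about 0.35 to 0.9 m from the base axis. Payload 8.1 kg.
Tool frame: the origin (TCP) lies at the very end of the fingers, on their centre line; the grasp point (between the pads) lies 19 mm behind it (bot.tcp_to_grasp is the distance from the TCP to the grasp point, in m); z points along the fingers, y is the line along which they close (so a half turn about z gives the same grasp; the last joint's range is limited). The gripper opens to 85 mm and grips with 20 to 120 N. Pads are 22 mm wide; open, the fingers measure 114 mm over their backs; the gripper's body (76 mm by 85 mm) begins 54 mm behind the grasp point. The pads swing forward as they close: fully open they stand 13 mm farther back than shut.
Start: joints at [-1.206, 0.434, 0.025, 1.573, -0.012, 1.134, -0.075], TCP at [0.282, 0.558, 0.231] pointing down, gripper open.
Joint ranges: [-2.62, 2.62], [-0.44, 2.09], [-1.27, 1.32], [0.08, 2.57], [-1.32, 4.46], [0.12, 2], [-2.74, 2.74]. Speed limits (rad/s): [2.22, 2.22, 3.01, 3.01, 3.14, 3.14, 3.14].

## Interface

Orientations are given as a unit quaternion [x, y, z, w].
In Python, from station import bot gives the robot as it stands.
- The arm moves only by the tool step_arm, never from a script. Its argument "series" is a list that holds one entry, the list of rows, each a list of 7 numbers: the shift along the tool's x, y, z scaled (see below), then the turn, a rotation vector about the tool's x, y, z scaled (see below), then the opening, from 0 (shut) to 1 (fully open). In form: [[[x, y, z, ax, ay, az, grip], ...]]. A call has 1 to 8 rows; each row is the pose to reach, as a shift and turn from the pose commanded when the call began, along the tool's axes at that moment; what a row does not reach only later rows make up. The controller multiplies each number of a shift by 0.4 m and each number of a turn by 0.5 rad. A row lasts 1/12 s, in which the tool goes at most 41.7 mm and 7.16 degrees, less where a joint would pass 70% of its speed; a pose out of reach is approached as far as the arm can. A call with a number of a shift or a turn outside -1 to 1 is refused whole. A call with a gripper value outside its range is refused whole. The fingers move at their own pace and stop on an object; "grip_force" is the grip in N (left out, the last holds). Time passes only in rows, so rows that repeat a pose let the fingers close. It gives the time, the measured TCP pose, the force, the opening and the grip force at its end, in the units of the state.
- bot.observe(): the state, without advancing time (a new reading comes with each control period).
- bot.snapshot(name): name is "scene" or "top" or "wrist"; returns a dict with "pixels" (384x512x3 uint8, blue, green, red), "K" (3x3 intrinsics, pixels), "R" (3x3) and "t" (3): a world point X has camera coordinates R X + t. Camera axes: x right, y down, z forward; pixel columns grow to the right and rows downward; lengths in m; the calibration is good to about 2 mm. A picture is of the moment at which its call begins. There is no depth.
- bot.sign_off(): hands the job in; it is judged then, once.
The state is a dict: "time": time; "joint_pos": joint angles; "joint_vel": joint speeds; "joint_efforts": joint torques, N m; "tcp_pos": TCP position; "ee_rot": TCP orientation; "wrist_force": force on the tool from outside, world axes, zero at the start; "torque": the same for the moment, N m; "grip_width": opening from 0.0 (shut) to 1.0 (fully open); "gripper_force": force on a finger pad.
Only numpy, scipy, OpenCV 4.12 (cv2) and the standard library are available. Lean on these libraries where they do the work, as an engineer would, in place of code of your own. Each camera call takes 0.05 s, during which the arm holds its last target. There are 200 camera calls.

## Working session

There is one attempt and no reset: what is moved stays moved. The work goes in short steps, Python scripts to look and compute and a tool call to move; the robot and the scene stay as the last step left them, time stands still between calls to the robot, and variables do not carry over. Pictures are saved under pics/ and viewed, at most 10 in all, crops included, and the job is handed in when it is done.

Besides the shell and the picture viewer there is one more tool, called as name([rows], argument=value, ...), one row to a line, values as JSON. step_arm: Moves the arm, as the interface text tells. Its arguments: {"type":"object","properties":{"series":{"type":"array","items":{"type":"array","items":{"type":"array","items":{"type":"number","minimum":-1,"maximum":1}}}},"grip_force":{"type":"number"}},"required":["series"]}

```bash
ls; mkdir -p pics; python3 - <<'E'
from station import bot
import cv2,numpy as np
o=bot.observe();print(o)
for n in ("scene","top"):
    s=bot.snapshot(n);np.savez(f"pics/{n}0.npz",**s);cv2.imwrite(f"pics/{n}0.png",s["pixels"]);print(n,s["K"].round(1).tolist(),s["R"].round(3).tolist(),s["t"].round(3).tolist())
a=[cv2.imread(f"pics/{n}0.png") for n in("scene","top")]
cv2.imwrite("pics/top0b.png",cv2.resize(a[1],(800,600),interpolation=cv2.INTER_CUBIC))
cv2.imwrite("pics/scene0b.png",cv2.resize(a[0],(800,600),interpolation=cv2.INTER_CUBIC))
E
```

```text
pics
{'time': 0.0, 'joint_pos': array([-1.2056057 ,  0.43522014,  0.02497593,  1.57415651, -0.01159783,
        1.13397398, -0.07509473]), 'joint_vel': array([ 4.43371429e-05, -4.87233647e-04,  9.36828372e-04, -8.10220801e-04,
       -3.07374169e-04, -8.35151149e-04, -5.77669261e-04]), 'joint_efforts': array([-8.94244731e-04, -6.70472646e+01,  1.02449276e+00, -3.16228867e+01,
        1.54425774e-02,  1.19409309e-02, -3.25361498e-05]), 'tcp_pos': array([0.28163843, 0.55735431, 0.23050478]), 'ee_rot': array([ 2.31800993e-01,  9.72762895e-01, -7.98466427e-04, -1.13534280e-04]), 'wrist_force': array([ 1.11286077, -0.37378444,  0.45137636]), 'torque': array([-0.0106507 , -0.00827794, -0.06212018]), 'gripper_force': 0.0, 'grip_width': 0.9983594243313526}
scene [[349.1, 0.0, 256.6], [0.0, 349.1, 191.6], [0.0, 0.0, 1.0]] [[-0.8, 0.6, 0.016], [0.322, 0.451, -0.832], [-0.507, -0.66, -0.554]] [0.41, -0.039, 1.327]
top [[439.9, 0.0, 249.1], [0.0, 439.9, 185.3], [0.0, 0.0, 1.0]] [[0.017, -1.0, 0.016], [-0.996, -0.019, -0.083], [0.083, -0.014, -0.996]] [-0.034, 0.497, 1.316]
```

View pics/top0b.png

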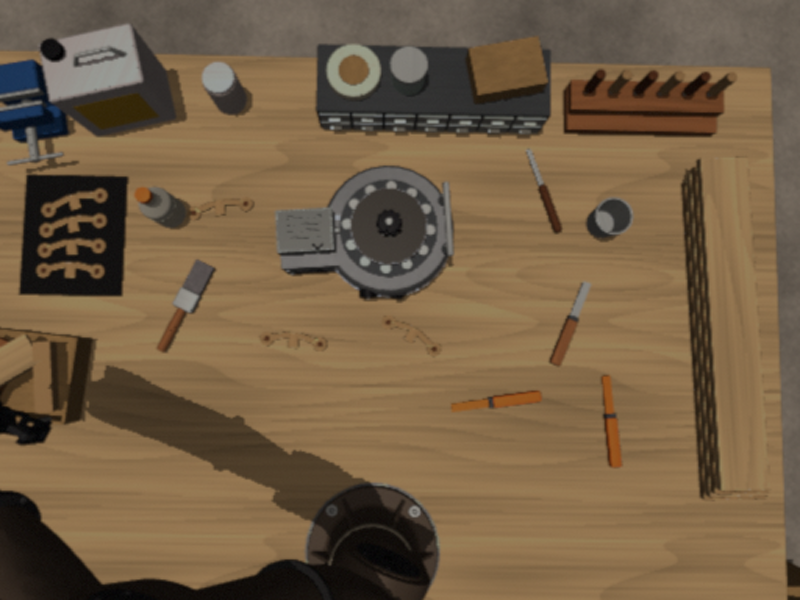

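View pics/scene0b.png

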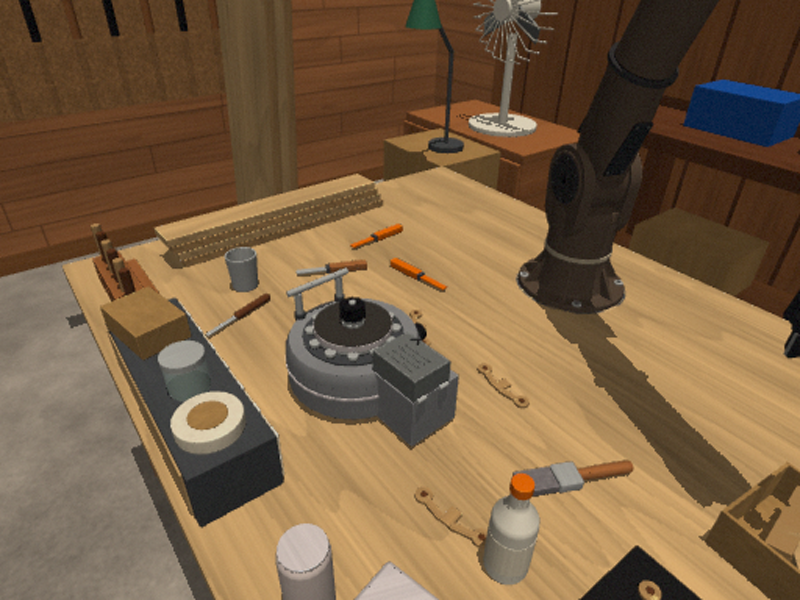

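The top view shows the sharpener with its knob at about (389,222), the lid at (306,230) and the pod pointing image-left, which is world +y. The opener has its handle at (564,342) and its blade tip at (584,284). The gouge is at (543,190), and the two orange decoys are at lower right.

```bash
cat > h.py <<'E'
import numpy as np,cv2
from scipy.spatial.transform import Rotation as Ro
def ray(s,px,z):
    d=s["R"].T@np.linalg.inv(s["K"])@np.array([px[0],px[1],1.]);c=-s["R"].T@s["t"]
    return c+d*(z-c[2])/d[2]
def proj(s,X):
    p=s["K"]@(s["R"]@np.asarray(X,float)+s["t"]);return p[:2]/p[2]
E
python3 - <<'E'
from h import *
s=dict(np.load("pics/top0.npz"));im=s["pixels"]
hsv=cv2.cvtColor(im,cv2.COLOR_BGR2HSV)
print("knob px guess",ray(s,(249,142),.17))
# lobes' bright spots
x0,y0,x1,y1=205,105,295,195
g=im[...,:].max(2).astype(int);c=g[y0:y1,x0:x1]
low=(hsv[...,1]<60)
m=((g>150)&low)[y0:y1,x0:x1].astype(np.uint8)
n,l,st,ce=cv2.connectedComponentsWithStats(m)
for i in range(1,n):
    if st[i,4]>4: print(st[i].tolist(),(ce[i]+[x0,y0]).round(1))
# opener region handle
for (a,b,c_,d) in [(345,175,385,240)]:
    sub=hsv[b:d,a:c_];
    H=((sub[...,1]>130)&(sub[...,2]<150)&(sub[...,0]<12)).astype(np.uint8)
    ys,xs=np.nonzero(H);print(len(xs));
a=cv2.resize(im[100:190,170:300],None,fx=4.6,fy=4.6,interpolation=cv2.INTER_CUBIC)
b=cv2.resize(im[170:245,345:385],None,fx=4.6,fy=4.6,interpolation=cv2.INTER_CUBIC)
o=np.zeros((max(a.shape[0],b.shape[0]),a.shape[1]+b.shape[1],3),np.uint8);o[:a.shape[0],:a.shape[1]]=a;o[:b.shape[0],a.shape[1]:]=b
cv2.imwrite("pics/c1.png",o);print(o.shape)
E
```

```text
knob px guess [ 0.60353467 -0.02051499  0.17      ]
[18, 50, 4, 4, 11] [224.2 156.5]
[26, 60, 5, 4, 13] [232.9 166.7]
[54, 63, 3, 3, 5] [260. 169.]
[40, 66, 4, 3, 10] [246.5 171.8]
4
(414, 782, 3)
```

View pics/c1.png

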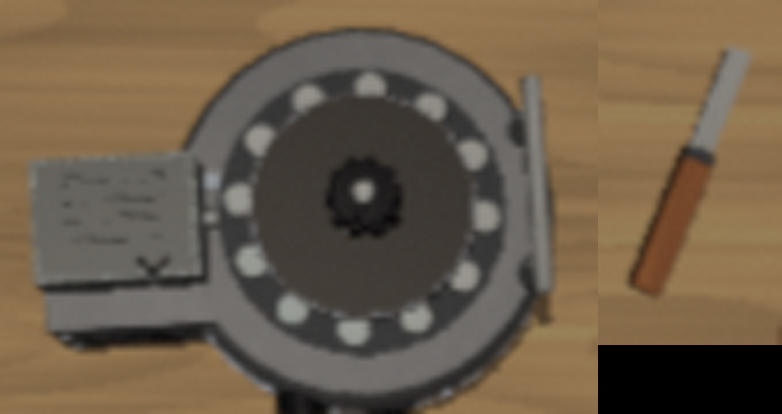

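The crop shows the knob's top at (362,190), the disc's centre at (363,205) and the lid corners at (30,162), (198,152), (205,276) and (38,288). The opener runs from its butt (645,289) through the ferrule (697,154) to the tip (737,50).

```bash
python3 - <<'E'
from h import *
s=dict(np.load("pics/top0.npz"))
A=lambda p:(p[0]/4.6+170-.4,p[1]/4.6+100-.4)
B=lambda p:((p[0]-598)/4.6+345-.4,p[1]/4.6+170-.4)
k=ray(s,A((362,190)),.17);d=ray(s,A((363,205)),.131);print("knob",k,"disc",d)
L=np.array([ray(s,A(p),.147) for p in [(30,162),(198,152),(205,276),(38,288)]]);print(L.round(4),"sides",[np.linalg.norm(L[i]-L[(i+1)%4]).round(4) for i in range(4)])
lc=L.mean(0);sp=(k+d)/2;v=(lc-sp)[:2];print("lid rel",v,np.linalg.norm(v),"yaw from rel",np.arctan2(v[1],v[0])-np.arctan2(150,-2))
e=(L[0]-L[1]+L[3]-L[2]);print("yaw edges",np.arctan2(e[1],e[0])-np.pi/2)
O=[ray(s,B(p),z) for p,z in[((645,289),.015),((697,154),.012),((737,50),.010)]];print(np.round(O,4));
u=O[2]-O[0];print("len",np.linalg.norm(u),np.linalg.norm(O[1]-O[0]),"yaw",np.arctan2(u[1],u[0]),"grip",(O[0]+u/np.linalg.norm(u)*.0475).round(4))
E
```

```text
knob [ 0.60651074 -0.01854651  0.17      ] disc [ 0.6044918  -0.01973362  0.131     ]
[[0.6238 0.1814 0.147 ]
 [0.632  0.0805 0.147 ]
 [0.5567 0.0745 0.147 ]
 [0.5475 0.1742 0.147 ]] sides [np.float64(0.1012), np.float64(0.0755), np.float64(0.1001), np.float64(0.0767)]
lid rel [-0.01554382  0.14677847] 0.1475992211900199 yaw from rel 0.09217407487169038
yaw edges 0.08647946400221262
[[ 0.3607 -0.3485  0.015 ]
 [ 0.4506 -0.3842  0.012 ]
 [ 0.5208 -0.412   0.01  ]]
len 0.17231715645204704 0.0967736731243151 yaw -0.3775518714307226 grip [ 0.4049 -0.366   0.0136]
```

```bash
cat >> h.py <<'E'
SP=np.array([.6055,-.0195,0]);YAW=.089
def W(x,y,z,sp=None,yaw=None):  # sharpener mm -> world m
    return (SP if sp is None else sp)+Ro.from_euler('z',YAW if yaw is None else yaw).apply(np.array([x,y,z])/1e3)
def tool(yaw,pitch=0):  # opener heading yaw (= minus tool x), nose-up pitch; tool down at pitch 0
    Rz=np.column_stack([[-1,0,0],[0,1,0],[0,0,-1]])
    return Ro.from_euler('z',yaw)*Ro.from_euler('y',-pitch)*Ro.from_matrix(Rz)
def plan(poses,start=None):
    if start is None:
        from station import bot
        o=bot.observe();start=(o["tcp_pos"],Ro.from_quat(o["ee_rot"]))
        print("t",round(o["time"],2),"tcp",o["tcp_pos"].round(4),"F",np.round(o["wrist_force"],1),"grip",round(o["grip_width"],3),round(o["gripper_force"],1))
    p,R=start
    for q,S in poses:
        d=R.inv().apply(np.asarray(q)-p);w=(R.inv()*S).as_rotvec()
        n=max(np.linalg.norm(d)/.0417,np.linalg.norm(w)/.125)
        print((d/.4).round(4).tolist(),(w/.5).round(4).tolist(),"rows>=%.1f"%n)
        p,R=np.asarray(q),S
E
python3 - <<'E'
from h import *
T=tool(-.378)
plan([((.40,.25,.30),T),((.42,-.06,.30),T),((.405,-.366,.16),T)])
E
```

```text
t 0.1 tcp [0.2817 0.5575 0.2306] F [ 0.9 -0.2  0.5] grip 0.998 0.0
[-0.6107, -0.5529, -0.1727] [-0.0028, 0.0001, -0.1796] rows>=8.1
[-0.3325, -0.7018, 0.0] [0.0, 0.0, 0.0] rows>=7.4
[-0.2475, -0.7248, 0.35] [0.0, 0.0, 0.0] rows>=8.1
```

step_arm([
  [[-0.6,-0.55,-0.17,0,0,-0.18,1],[-0.6,-0.55,-0.17,0,0,-0.18,1],[-0.6,-0.55,-0.17,0,0,-0.18,1],[-0.6,-0.55,-0.17,0,0,-0.18,1],[-0.6,-0.55,-0.17,0,0,-0.18,1],[-0.6,-0.55,-0.17,0,0,-0.18,1],[-0.6,-0.55,-0.17,0,0,-0.18,1],[-0.6,-0.55,-0.17,0,0,-0.18,1]],
])

```text
time: 0.77
tcp_pos: [0.3969, 0.251, 0.2996]
ee_rot: [0.188, 0.982, -0.0, -0.0]
wrist_force: [1.0, 0.4, 1.1]
grip_width: 1.002
gripper_force: 0.0
```

step_arm([
  [[-0.33,-0.7,0,0,0,0,1],[-0.33,-0.7,0,0,0,0,1],[-0.33,-0.7,0,0,0,0,1],[-0.33,-0.7,0,0,0,0,1],[-0.33,-0.7,0,0,0,0,1],[-0.33,-0.7,0,0,0,0,1],[-0.33,-0.7,0,0,0,0,1],[-0.33,-0.7,0,0,0,0,1]],
])

```text
time: 1.43
tcp_pos: [0.4155, -0.0611, 0.2995]
ee_rot: [0.191, 0.982, -0.0, 0.0]
wrist_force: [-0.1, 0.1, -0.0]
grip_width: 1.0
gripper_force: 0.0
```

step_arm([
  [[-0.25,-0.72,0.35,0,0,0,1],[-0.25,-0.72,0.35,0,0,0,1],[-0.25,-0.72,0.35,0,0,0,1],[-0.25,-0.72,0.35,0,0,0,1],[-0.25,-0.72,0.35,0,0,0,1],[-0.25,-0.72,0.35,0,0,0,1],[-0.25,-0.72,0.35,0,0,0,1],[-0.25,-0.72,0.35,0,0,0,1]],
])

```text
time: 2.1
tcp_pos: [0.4025, -0.3599, 0.1589]
ee_rot: [0.188, 0.982, 0.0, -0.0]
wrist_force: [0.7, 0.8, 1.0]
grip_width: 0.994
gripper_force: 0.0
```

```bash
python3 - <<'E'
from h import *
from station import bot
s=bot.snapshot("wrist");np.savez("pics/w1.npz",**s);im=s["pixels"].copy()
t=bot.snapshot("top");np.savez("pics/top1.npz",**t)
hsv=cv2.cvtColor(im,cv2.COLOR_BGR2HSV)
print(hsv[tuple(proj(s,(.405,-.366,.02)).astype(int)[::-1])],proj(s,(.405,-.366,.02)),proj(s,(.52,-.412,.012)))
cv2.imwrite("pics/w1.png",im)
E
```

```text
[ 13 143  75] [254.05401296 183.86788078] [254.23032072 277.54350985]
```

View pics/w1.png

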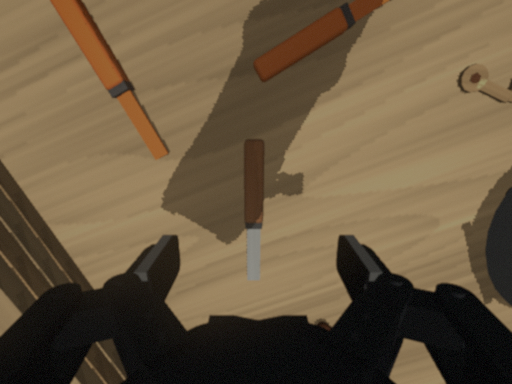

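The wrist view has the opener's butt at (254,140), ferrule at (254,226) and tip at (254,279). The predicted grip (254,184) and tip (254,277) agree with this, so I'll descend and grasp.

```bash
python3 - <<'E'
from h import *
s=dict(np.load("pics/w1.npz"))
print(ray(s,(254,140),.018),ray(s,(254,226),.015),ray(s,(254,279),.011))
T=tool(-.378)
plan([((.406,-.366,.03),T),((.406,-.366,.004),T)])
E
```

```text
[ 0.36117536 -0.34851307  0.018     ] [ 0.45348486 -0.38558568  0.015     ] [ 0.52249988 -0.41332857  0.011     ]
t 2.2 tcp [ 0.3993 -0.3642  0.1576] F [-0.3  0.5 -0.3] grip 1.0 0.0
[-0.0184, 0.0034, 0.3189] [-0.0076, -0.0072, -0.0161] rows>=3.1
[0.0, 0.0, 0.065] [0.0, 0.0, 0.0] rows>=0.6
```

step_arm([
  [[-0.018,0.003,0.2,0,0,-0.015,1],[-0.018,0.003,0.31,0,0,-0.015,1],[-0.018,0.003,0.35,0,0,-0.015,1],[-0.018,0.003,0.384,0,0,-0.015,1],[-0.018,0.003,0.384,0,0,-0.015,1],[-0.018,0.003,0.384,0,0,-0.015,0.5],[-0.018,0.003,0.384,0,0,-0.015,0.1],[-0.018,0.003,0.384,0,0,-0.015,0]],
], grip_force=100)

```text
time: 2.87
tcp_pos: [0.4113, -0.3609, 0.0088]
ee_rot: [0.184, 0.983, -0.001, 0.002]
wrist_force: [-0.4, -0.3, 0.4]
grip_width: 0.599
gripper_force: 0.0
```

step_arm([
  [[0,0,0,0,0,0,0],[0,0,0,0,0,0,0],[0,0,0,0,0,0,0],[0,0,0,0,0,0,0],[0,0,0,0,0,0,0]],
])

```text
time: 3.28
tcp_pos: [0.411, -0.3607, 0.0086]
ee_rot: [0.184, 0.983, -0.0, 0.002]
wrist_force: [-2.7, 1.1, 17.7]
grip_width: 0.225
gripper_force: 98.3
```

```bash
python3 - <<'E'
from h import *
plan([((.411,-.361,.25),tool(-.378)),((.39,-.1,.25),tool(-.1)),(W(-197,128,200),tool(YAW))])
E
```

```text
t 3.28 tcp [ 0.411  -0.3607  0.0086] F [-2.7  1.1 17.7] grip 0.225 98.3
[-0.0021, -0.0008, -0.6035] [-0.0004, 0.0062, 0.0141] rows>=5.8
[0.2896, 0.5871, 0.0] [0.0, 0.0, -0.556] rows>=6.3
[0.0279, 0.4758, 0.125] [0.0, 0.0, -0.378] rows>=4.7
```

step_arm([
  [[0,0,-0.05,0,0,0.014,0],[0,0,-0.15,0,0,0.014,0],[0,0,-0.25,0,0,0.014,0],[0,0,-0.35,0,0,0.014,0],[0,0,-0.45,0,0,0.014,0],[0,0,-0.55,0,0,0.014,0],[0,0,-0.6,0,0,0.014,0],[0,0,-0.6,0,0,0.014,0]],
])

```text
time: 3.95
tcp_pos: [0.4117, -0.3616, 0.252]
ee_rot: [0.188, 0.982, -0.001, 0.004]
wrist_force: [-0.4, -0.9, -2.1]
grip_width: 0.22
gripper_force: 99.1
```

step_arm([
  [[0.03,0.06,0,0,0,-0.06,0],[0.07,0.15,0,0,0,-0.14,0],[0.12,0.24,0,0,0,-0.23,0],[0.165,0.33,0,0,0,-0.31,0],[0.21,0.42,0,0,0,-0.4,0],[0.25,0.51,0,0,0,-0.48,0],[0.29,0.587,0,0,0,-0.556,0],[0.29,0.587,0,0,0,-0.556,0]],
])

```text
time: 4.62
tcp_pos: [0.3874, -0.0923, 0.2459]
ee_rot: [0.044, 0.999, 0.001, -0.001]
wrist_force: [0.2, -0.2, -2.1]
grip_width: 0.224
gripper_force: 99.1
```

step_arm([
  [[0.005,0.07,0.02,0,0,-0.06,0],[0.009,0.16,0.04,0,0,-0.13,0],[0.014,0.25,0.06,0,0,-0.2,0],[0.02,0.34,0.09,0,0,-0.27,0],[0.028,0.43,0.12,0,0,-0.35,0],[0.028,0.476,0.125,0,0,-0.378,0],[0.028,0.476,0.125,0,0,-0.378,0],[0.028,0.476,0.125,0,0,-0.378,0]],
])

```text
time: 5.28
tcp_pos: [0.3958, 0.0922, 0.196]
ee_rot: [-0.046, 0.999, -0.0, -0.001]
wrist_force: [0.8, -0.7, -1.2]
grip_width: 0.224
gripper_force: 99.0
```

```bash
python3 - <<'E'
from h import *
from station import bot
o=bot.observe();print(o["tcp_pos"],Ro.from_quat(o["ee_rot"]).as_matrix().round(3).tolist(),o["wrist_force"],o["grip_width"],o["joint_pos"].round(2))
ims=[]
for n in("wrist","top","scene"):
    s=bot.snapshot(n);np.savez(f"pics/{n}2.npz",**s);ims.append(s["pixels"])
    print(n,"tip exp",proj(s,W(-75,128,201.5)),"notch",proj(s,W(-40,128,105)))
t=cv2.resize(ims[1][105:205,170:290],(480,400),interpolation=cv2.INTER_CUBIC)
a=cv2.resize(ims[0],(534,400));cv2.imwrite("pics/c2.png",cv2.resize(np.hstack([a,t]),(800,316)))
cv2.imwrite("pics/c2.png",np.vstack([cv2.resize(ims[0],(400,300)),t[:300,:400]]))if 0 else None
E
```

```text
[0.39581936 0.09222529 0.19595843] [[-0.996, -0.092, -0.001], [-0.092, 0.996, -0.001], [0.002, -0.001, -1.0]] [ 0.78496281 -0.65051222 -1.17378365] 0.22389171842997282 [-0.61  0.11  0.27  2.13 -0.04  0.9   1.35]
wrist tip exp [255.6713074  403.10309616] notch [256.41029554 333.28422659]
top tip exp [202.29084513 170.52984948] notch [204.57447038 162.29167284]
scene tip exp [279.84106609 194.06986332] notch [268.51695354 229.28687841]
```

View pics/c2.png

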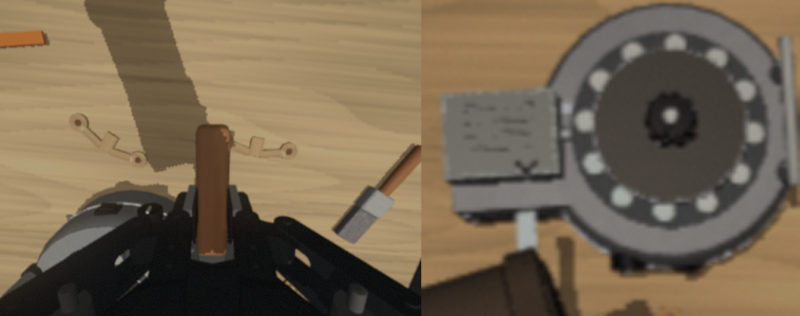

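The handle sits centred in the fingers, with its butt at (212,128). In the top view the blade tip is at composite (527,212), roughly 2–3 mm off the expected spot. I'll measure that numerically.

```bash
python3 - <<'E'
from h import *
t=dict(np.load("pics/top2.npz"));s=dict(np.load("pics/scene2.npz"))
hs=cv2.cvtColor(t["pixels"],cv2.COLOR_BGR2HSV)
m=((hs[...,1]<70)&(hs[...,2]>130)).astype(np.uint8)
m[:167]=0;m[190:]=0;m[:,:192]=0;m[:,215:]=0
ys,xs=np.nonzero(m);print("top blade rows",ys.min(),ys.max())
for y in range(ys.min(),ys.max()+1):
    c=xs[ys==y];p=ray(t,(c.mean(),y),.1975);l=Ro.from_euler('z',-YAW).apply(p-SP)*1e3;print(y,c.min(),c.max(),l.round(1))
hs=cv2.cvtColor(s["pixels"],cv2.COLOR_BGR2HSV)
x0,y0=262,175
for y in range(y0,215): print(y,"".join('#' if hs[y,x,1]<60 and hs[y,x,2]>120 else ('+' if hs[y,x,1]<60 and hs[y,x,2]>70 else '.') for x in range(240,320)))
print([proj(s,W(x,128,197.5)) for x in(-75,-150)])
E
```

```text
top blade rows 168 183
168 212 212 [-69.6 102.4 197.5]<stdin>:8: RuntimeWarning: Mean of empty slice.
  ret = ret.dtype.type(ret / rcount)
Traceback (most recent call last):
ValueError: zero-size array to reduction operation minimum which has no identity
```

```bash
python3 - <<'E'
from h import *
t=dict(np.load("pics/top2.npz"));s=dict(np.load("pics/scene2.npz"))
hs=cv2.cvtColor(t["pixels"],cv2.COLOR_BGR2HSV)
m=((hs[...,1]<70)&(hs[...,2]>130)).astype(np.uint8)
m[:171]=0;m[190:]=0;m[:,:192]=0;m[:,215:]=0
ys,xs=np.nonzero(m)
for y in sorted(set(ys)):
    c=xs[ys==y];p=ray(t,(c.mean(),y),.1975);l=Ro.from_euler('z',-YAW).apply(p-SP)*1e3;print(y,c.min(),c.max(),l.round(1))
im=s["pixels"].astype(int)
hs=cv2.cvtColor(s["pixels"],cv2.COLOR_BGR2HSV)
for y in range(180,208): print(y,"".join('#' if hs[y,x,1]<60 and hs[y,x,2]>120 else ('+' if hs[y,x,1]<60 and hs[y,x,2]>70 else '.') for x in range(255,315)))
print([proj(s,W(x,128,197.5)).round(1) for x in(-75,-110)])
E
```

```text
172 202 205 [-78.6 125.4 197.5]
173 201 205 [-81.2 126.9 197.5]
174 200 205 [-83.7 128.4 197.5]
175 200 206 [-86.5 127.2 197.5]
176 200 206 [-89.1 127.4 197.5]
177 200 206 [-91.8 127.5 197.5]
178 200 206 [-94.4 127.7 197.5]
179 200 206 [-97.  127.9 197.5]
180 200 206 [-99.7 128.  197.5]
181 200 206 [-102.3  128.2  197.5]
182 200 206 [-105.   128.4  197.5]
183 200 202 [-107.2  133.8  197.5]
180 ..........................................................++
181 ...........................................++.............++
182 ..............................................+.............
183 ..........................................+...+.+...........
184 .........................................###................
185 .......................................#######..............
186 .....................................#########..............
187 ...................................#########++..............
188 .................................#########+.................
189 ...............................#########+...................
190 .............................#########+..............
[... 459 characters left out ...]
...
198 ##..........................................................
199 ###.........................................................
200 ####........................................................
201 ######......................................................
202 #######.....................................................
203 #######.....................................................
204 +#######....................................................
205 +########...................................................
206 .+#######...................................................
207 ++########+.................................................
[array([279.8, 195.4]), array([289.3, 190.4])]
```

```bash
python3 - <<'E'
from h import *
T=tool(YAW)
plan([(W(-198,128.3,114),T),(W(-166,128.3,112),T),(W(-166,128.3,107),T)])
E
```

```text
t 5.43 tcp [0.3964 0.0905 0.1966] F [-0.3 -0.4 -1.5] grip 0.221 99.0
[-0.0013, 0.0003, 0.2065] [-0.0004, -0.0004, -0.0027] rows>=2.0
[-0.08, 0.0, 0.005] [0.0, 0.0, 0.0] rows>=0.8
[0.0, 0.0, 0.0125] [0.0, 0.0, 0.0] rows>=0.1
```

step_arm([
  [[0,0,0.1,0,0,0,0],[0,0,0.19,0,0,0,0],[0,0,0.207,0,0,0,0],[-0.03,0,0.211,0,0,0,0],[-0.07,0,0.211,0,0,0,0],[-0.081,0,0.211,0,0,0,0],[-0.081,0,0.211,0,0,0,0],[-0.081,0,0.211,0,0,0,0]],
])

```text
time: 6.1
tcp_pos: [0.4293, 0.0944, 0.1131]
ee_rot: [-0.044, 0.999, 0.0, 0.0]
wrist_force: [-0.4, -0.3, -1.7]
grip_width: 0.226
gripper_force: 99.1
```

step_arm([
  [[0,0,0.005,0,0,0,0],[0,0,0.01,0,0,0,0],[0,0,0.01,0,0,0,0],[0,0,0.01,0,0,0,0]],
])

```text
time: 6.43
tcp_pos: [0.4284, 0.0946, 0.1082]
ee_rot: [-0.045, 0.999, -0.0, -0.0]
wrist_force: [0.1, -0.2, -1.7]
grip_width: 0.223
gripper_force: 99.1
```

step_arm([
  [[0,0,0.003,0,0,0,0],[0,0,0.005,0,0,0,0],[0,0,0.005,0,0,0,0],[0,0,0.005,0,0,0,0]],
])

```text
time: 6.77
tcp_pos: [0.4287, 0.0946, 0.1061]
ee_rot: [-0.045, 0.999, -0.0, -0.0]
wrist_force: [1.2, 0.3, -0.9]
grip_width: 0.224
gripper_force: 99.1
```

step_arm([
  [[0,0,0.004,0,0,0,0],[0,0,0.004,0,0,0,0],[0,0,0.004,0,0,0,0],[0,0,0.004,0,0,0,0]],
])

```text
time: 7.1
tcp_pos: [0.4289, 0.0947, 0.1047]
ee_rot: [-0.045, 0.999, 0.0, 0.0]
wrist_force: [-0.3, -1.6, 0.1]
grip_width: 0.219
gripper_force: 99.3
```

step_arm([
  [[0,0,0.004,0,0,0,0],[0,0,0.004,0,0,0,0],[0,0,0.004,0,0,0,0],[0,0,0.004,0,0,0,0]],
])

```text
time: 7.43
tcp_pos: [0.4289, 0.0947, 0.1031]
ee_rot: [-0.045, 0.999, 0.0, 0.0]
wrist_force: [-1.2, 0.5, 3.5]
grip_width: 0.224
gripper_force: 99.6
```

step_arm([
  [[0,0,-0.006,0,0,0,0],[-0.015,0,-0.006,0,0,0,0],[-0.03,0,-0.006,0,0,0,0],[-0.03,0,-0.006,0,0,0,0]],
])

```text
time: 7.77
tcp_pos: [0.4424, 0.096, 0.1055]
ee_rot: [-0.045, 0.999, 0.0, 0.001]
wrist_force: [0.7, 0.6, -1.0]
grip_width: 0.22
gripper_force: 99.2
```

step_arm([
  [[-0.015,0,0,0,0,0,0],[-0.03,0,0,0,0,0,0],[-0.03,0,0,0,0,0,0],[-0.03,0,0,0,0,0,0]],
])

```text
time: 8.1
tcp_pos: [0.4534, 0.0968, 0.1054]
ee_rot: [-0.045, 0.999, -0.0, 0.0]
wrist_force: [0.3, -0.4, -0.7]
grip_width: 0.223
gripper_force: 99.2
```

```bash
python3 - <<'E'
from h import *
from station import bot
plan([])
ims=[]
s=bot.snapshot("scene");a=cv2.resize(s["pixels"][170:290,215:345],(520,480),interpolation=cv2.INTER_CUBIC)
t=bot.snapshot("top");b=cv2.resize(t["pixels"][130:200,170:210],(274,480),interpolation=cv2.INTER_CUBIC)
cv2.imwrite("pics/c3.png",np.hstack([a,b]))
o=bot.observe();print(Ro.from_euler('z',-YAW).apply(o["tcp_pos"]-SP)*1e3)
E
```

```text
t 8.1 tcp [0.4534 0.0968 0.1054] F [ 0.3 -0.4 -0.7] grip 0.223 99.2
[-141.68937379  129.3747093   105.37733868]
```

View pics/c3.png

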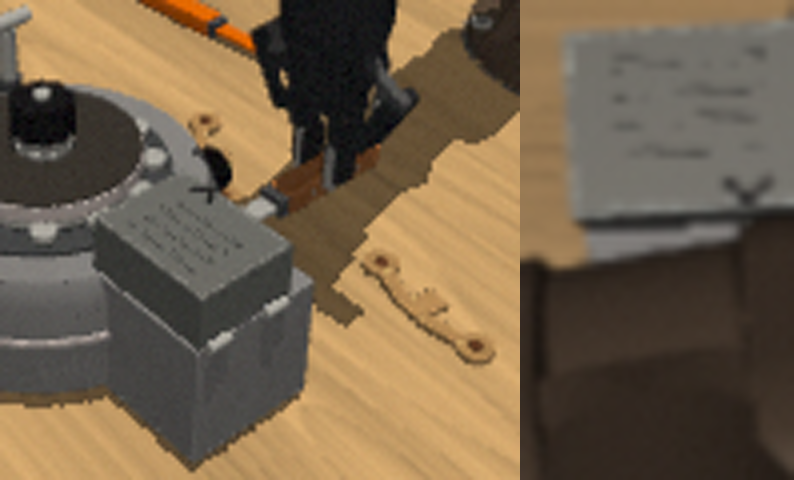

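The blade is in the notch below the lid arrow, with its tip about 20 mm behind the wall. Next I lever about the pod's front edge.

```bash
python3 - <<'E'
from h import *
from station import bot
o=bot.observe();st=(o["tcp_pos"],Ro.from_quat(o["ee_rot"]))
def P(th,up=0,dx=0): 
    r=np.array([-77.7,1.0]);c,s_=np.cos(th),np.sin(th)
    return (W(-64+dx+c*r[0]-s_*r[1],129.4,104.4+up+s_*r[0]+c*r[1]),tool(YAW,th))
for a in [(.1,),(.2,),(.3,),(.4,),(.5,)]: plan([P(*a)],st)
E
```

```text
[-0.0007, 0.0001, 0.0193] [0.0, -0.1995, 0.0012] rows>=0.8
[-0.0033, 0.0001, 0.0386] [0.0001, -0.3995, 0.0012] rows>=1.6
[-0.0079, 0.0001, 0.0575] [0.0001, -0.5995, 0.0011] rows>=2.4
[-0.0143, 0.0001, 0.0758] [0.0002, -0.7995, 0.0011] rows>=3.2
[-0.0225, 0.0001, 0.0934] [0.0003, -0.9995, 0.0011] rows>=4.0
```

step_arm([
  [[0,0,0.01,0,-0.1,0,0],[-0.001,0,0.019,0,-0.2,0,0],[-0.002,0,0.029,0,-0.3,0,0],[-0.003,0,0.039,0,-0.4,0,0],[-0.003,0,0.039,0,-0.4,0,0]],
], grip_force=120)

```text
time: 8.62
tcp_pos: [0.4526, 0.0968, 0.0894]
ee_rot: [-0.045, 0.994, 0.005, 0.1]
wrist_force: [0.6, -0.0, 0.2]
grip_width: 0.214
gripper_force: 122.1
```

```bash
python3 - <<'E'
from h import *
from station import bot
o=bot.observe();print(o["wrist_force"].round(1),o["torque"].round(2),Ro.from_euler('z',-YAW).apply(o["tcp_pos"]-SP)*1e3,Ro.from_quat(o["ee_rot"]).as_matrix()[:,2])
st=(o["tcp_pos"],Ro.from_quat(o["ee_rot"]))
def P(th,up=0,dx=0): 
    r=np.array([-77.7,1.0]);c,s_=np.cos(th),np.sin(th)
    return (W(-64+dx+c*r[0]-s_*r[1],129.4,104.4+up+s_*r[0]+c*r[1]),tool(YAW,th))
for a in [(.3,1),(.4,2),(.5,4),(.5,12),(.5,25)]: plan([P(*a)],st)
E
```

```text
[ 0.6 -0.   0.2] [-0.08  0.3  -0.08] [-141.92241551  129.42340349   89.41871593] [ 0.19930786  0.01820298 -0.97976784]
[-0.0053, -0.0001, 0.0165] [0.0009, -0.197, 0.0023] rows>=0.8
[-0.0084, -0.0001, 0.0332] [0.0011, -0.397, 0.0022] rows>=1.6
[-0.014, -0.0001, 0.0472] [0.0012, -0.597, 0.0022] rows>=2.4
[-0.018, -0.0001, 0.0276] [0.0012, -0.597, 0.0022] rows>=2.4
[-0.0245, -0.0001, -0.0042] [0.0012, -0.597, 0.0022] rows>=2.4
```

step_arm([
  [[-0.005,0,0.0165,0,-0.2,0,0],[-0.007,0,0.025,0,-0.3,0,0],[-0.008,0,0.033,0,-0.4,0,0],[-0.008,0,0.033,0,-0.4,0,0]],
])

```text
time: 8.95
tcp_pos: [0.4545, 0.0905, 0.0781]
ee_rot: [-0.043, 0.984, -0.002, 0.172]
wrist_force: [0.6, 0.3, 1.1]
grip_width: 0.216
gripper_force: 122.2
```

step_arm([
  [[-0.003,0,0.008,0,-0.1,0,0],[-0.006,0,0.014,0,-0.2,0,0],[-0.006,0,0.014,0,-0.2,0,0],[-0.006,0,0.014,0,-0.2,0,0]],
])

```text
time: 9.28
tcp_pos: [0.4515, 0.0766, 0.0725]
ee_rot: [-0.04, 0.982, -0.02, 0.185]
wrist_force: [-2.5, 0.5, -1.6]
grip_width: 0.215
gripper_force: 122.1
```

```bash
python3 - <<'E'
from h import *
from station import bot
o=bot.observe();print(o["wrist_force"].round(1),o["torque"].round(2),Ro.from_euler('z',-YAW).apply(o["tcp_pos"]-SP)*1e3,Ro.from_quat(o["ee_rot"]).as_matrix()[:,2])
s=bot.snapshot("scene");a=cv2.resize(s["pixels"][170:290,215:345],(520,480),interpolation=cv2.INTER_CUBIC)
np.savez("pics/s4.npz",**s);cv2.imwrite("pics/c4.png",a)
E
```

```text
[-2.5  0.5 -1.6] [0.08 0.72 0.15] [-144.86243183  109.43133821   72.49590073] [ 0.36550496 -0.02347217 -0.9305134 ]
```

View pics/c4.png

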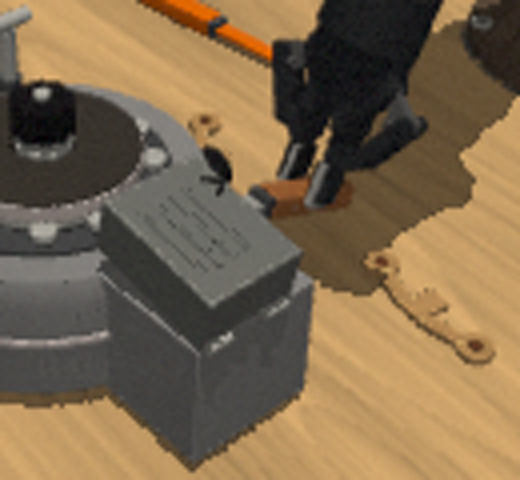

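The lid's disc side has risen a little (its left corner moved from (95,215) to (105,205)). However, the arm drifted sideways in y, so I'll check the joint limits.

```bash
python3 - <<'E'
from h import *
from station import bot
o=bot.observe();print(o["joint_pos"].round(3),o["wrist_force"].round(1),o["torque"].round(2))
st=(o["tcp_pos"],Ro.from_quat(o["ee_rot"]))
print(st[1].as_rotvec(), "pitch/roll", (Ro.from_euler('z',-YAW)*st[1]*tool(0).inv()).as_euler('xyz'))
T=tool(YAW,.3)
for l in [(-143,112,90),(-143,128,85),(-143,128,100),(-143,128,115)]: plan([(W(*l),T)],st)
E
```

```text
[-0.513  0.287  0.107  2.463  1.19   0.152  0.074] [-2.6 -0.6 -0.1] [-0.02  0.53 -0.07]
[-0.11195788  2.76452669 -0.0561    ] pitch/roll [-0.05788186 -0.37212847  0.00285053]
[-0.0205, 0.0054, -0.0397] [-0.1138, 0.1444, 0.0012] rows>=0.7
[-0.0161, 0.046, -0.0303] [-0.1138, 0.1444, 0.0012] rows>=0.7
[-0.0297, 0.044, -0.0652] [-0.1138, 0.1444, 0.0012] rows>=0.8
[-0.0434, 0.042, -0.1] [-0.1138, 0.1444, 0.0012] rows>=1.1
```

step_arm([
  [[-0.01,0.003,-0.02,-0.06,0.07,0,0],[-0.02,0.005,-0.04,-0.114,0.144,0,0],[-0.02,0.005,-0.04,-0.114,0.144,0,0],[-0.02,0.005,-0.04,-0.114,0.144,0,0]],
])

```text
time: 9.67
tcp_pos: [0.4521, 0.0802, 0.0904]
ee_rot: [-0.045, 0.988, 0.009, 0.146]
wrist_force: [-0.4, -1.2, -3.0]
grip_width: 0.217
gripper_force: 121.9
```

```bash
python3 - <<'E'
from h import *
from station import bot
o=bot.observe();print(o["joint_pos"].round(3),o["wrist_force"].round(1),o["torque"].round(2),o["grip_width"])
st=(o["tcp_pos"],Ro.from_quat(o["ee_rot"]))
print("local",Ro.from_euler('z',-YAW).apply(o["tcp_pos"]-SP)*1e3, "pitch/roll", (Ro.from_euler('z',-YAW)*st[1]*tool(0).inv()).as_euler('xyz'))
T=tool(YAW,.3)
for l in [(-143,113,100),(-143,116,115),(-143,120,130),(-143,125,145)]: plan([(W(*l),T)],st)
s=bot.snapshot("scene");np.savez("pics/s5.npz",**s)
t=bot.snapshot("top");np.savez("pics/t5.npz",**t)
E
```

```text
[-0.086  0.269 -0.308  2.355  0.581  0.289  0.75 ] [-0.4 -1.2 -3. ] [-0.17  0.6  -0.07] 0.2171849157475306
local [-143.93484278  112.9784151    90.36363693] pitch/roll [ 0.00429544 -0.29415581  0.00080646]
[-0.0092, 0.0001, -0.0224] [0.0091, -0.0117, 0.0015] rows>=0.2
[-0.0201, 0.0078, -0.0582] [0.0091, -0.0117, 0.0015] rows>=0.6
[-0.031, 0.018, -0.0941] [0.0091, -0.0117, 0.0015] rows>=1.0
[-0.0419, 0.0306, -0.1299] [0.0091, -0.0117, 0.0015] rows>=1.3
```

```bash
python3 - <<'E'
from h import *
from station import bot
o=bot.observe();st=(o["tcp_pos"],Ro.from_quat(o["ee_rot"]));T=tool(YAW,.3)
for l in [(-143,117,100),(-143,124,115),(-143,135,130),(-143,153,145),(-143,175,155)]: plan([(W(*l),T)],st)
E
```

```text
[-0.0071, 0.0126, -0.0225] [0.0069, -0.006, -0.0046] rows>=0.3
[-0.0181, 0.0302, -0.0583] [0.0069, -0.006, -0.0046] rows>=0.7
[-0.029, 0.0579, -0.0941] [0.0069, -0.006, -0.0046] rows>=1.1
[-0.0398, 0.103, -0.1298] [0.0069, -0.006, -0.0046] rows>=1.6
[-0.047, 0.1581, -0.1535] [0.0069, -0.006, -0.0046] rows>=2.2
```

step_arm([
  [[-0.004,0.006,-0.011,0,0,0,0],[-0.007,0.0126,-0.0225,0,0,0,0],[-0.013,0.021,-0.04,0,0,0,0],[-0.018,0.03,-0.058,0,0,0,0],[-0.024,0.044,-0.076,0,0,0,0],[-0.029,0.058,-0.094,0,0,0,0],[-0.029,0.058,-0.094,0,0,0,0]],
])

```text
time: 10.35
tcp_pos: [0.4506, 0.1055, 0.1309]
ee_rot: [-0.046, 0.988, 0.009, 0.149]
wrist_force: [1.6, 0.5, -2.5]
grip_width: 0.212
gripper_force: 121.9
```

step_arm([
  [[-0.005,0.02,-0.018,0,0,0,0],[-0.011,0.045,-0.036,0,0,0,0],[-0.015,0.07,-0.048,0,0,0,0],[-0.018,0.1,-0.058,0,0,0,0],[-0.018,0.1,-0.058,0,0,0,0]],
])

```text
time: 10.77
tcp_pos: [0.4466, 0.146, 0.1547]
ee_rot: [-0.046, 0.988, 0.009, 0.149]
wrist_force: [0.6, 1.0, -3.1]
grip_width: 0.217
gripper_force: 121.6
```

```bash
python3 - <<'E'
from h import *
from station import bot
o=bot.observe();print(o["joint_pos"].round(3),o["wrist_force"].round(1),o["torque"].round(2),o["grip_width"])
st=(o["tcp_pos"],Ro.from_quat(o["ee_rot"]))
print("local",Ro.from_euler('z',-YAW).apply(o["tcp_pos"]-SP)*1e3, "pitch/roll", (Ro.from_euler('z',-YAW)*st[1]*tool(0).inv()).as_euler('xyz'))
s=bot.snapshot("scene");np.savez("pics/s6.npz",**s)
a=cv2.resize(s["pixels"][150:290,205:345],(480,480),interpolation=cv2.INTER_CUBIC)
t=bot.snapshot("top");b=cv2.resize(t["pixels"][110:200,150:210],(320,480),interpolation=cv2.INTER_CUBIC)
cv2.imwrite("pics/c6.png",np.hstack([a,b]))
E
```

```text
[-0.122  0.173 -0.446  2.248  0.428  0.502  0.76 ] [ 0.6  1.  -3.1] [0.22 0.71 0.29] 0.21680189244453293
local [-143.60155074  179.02153452  154.67572986] pitch/roll [ 0.00477081 -0.298945    0.00370866]
```

View pics/c6.png

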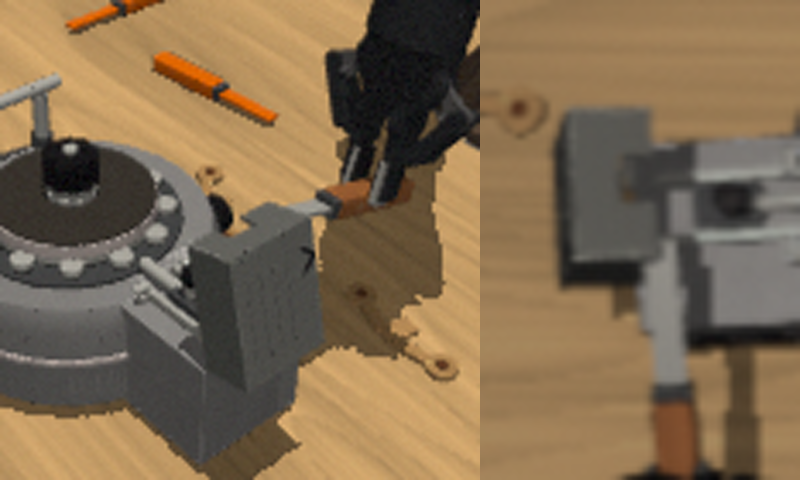

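The cover now stands nearly upright with the blade behind its wall. I'll push a bit further past vertical, then withdraw.

step_arm([
  [[0,0.02,0,0,0,0,0],[0,0.045,0,0,0,0,0],[0,0.07,0,0,0,0,0],[0,0.09,0,0,0,0,0],[0,0.09,0,0,0,0,0],[0,0.09,0,0,0,0,0]],
])

```text
time: 11.37
tcp_pos: [0.4432, 0.1785, 0.1535]
ee_rot: [-0.045, 0.988, 0.008, 0.148]
wrist_force: [1.5, 0.5, -2.5]
grip_width: 0.216
gripper_force: 121.9
```

```bash
python3 - <<'E'
from h import *
from station import bot
o=bot.observe();print(o["joint_pos"].round(3),o["wrist_force"].round(1),o["torque"].round(2),o["grip_width"])
st=(o["tcp_pos"],Ro.from_quat(o["ee_rot"]))
l=Ro.from_euler('z',-YAW).apply(o["tcp_pos"]-SP)*1e3;print("local",l, "pitch/roll", (Ro.from_euler('z',-YAW)*st[1]*tool(0).inv()).as_euler('xyz'))
# withdraw back along blade, then up, level, and to bench
a=(W(l[0]-12,205,l[2]),tool(YAW,.3)); a2=(W(-205,190,190),tool(YAW,.15))
b=((.37,.1,.24),tool(.0)); c=((.40,-.14,.24),tool(-.25)); d=((.405,-.361,.14),tool(-.378)); e=((.406,-.363,.013),tool(-.378))
plan([a,a2,b,c,d,e],st)
t=bot.snapshot("top");np.savez("pics/t7.npz",**t)
E
```

```text
[-0.206  0.193 -0.448  2.227  0.475  0.53   0.638] [ 1.5  0.5 -2.5] [-0.02  0.49 -0.01] 0.2160488985894094
local [-144.08084079  211.66703095  153.5362488 ] pitch/roll [ 0.0028838  -0.29699218  0.00166879]
[0.0287, -0.0166, -0.0088] [0.0067, -0.006, 0.0032] rows>=0.3
[0.0899, -0.0375, -0.1232] [0.0, 0.3, 0.0] rows>=1.5
[0.0282, -0.1251, -0.1307] [0.0133, 0.2998, 0.1777] rows>=1.8
[-0.075, -0.6, 0.0] [0.0, 0.0, 0.5] rows>=5.8
[-0.1488, -0.5322, 0.25] [0.0, 0.0, 0.256] rows>=5.8
[-0.0042, -0.0037, 0.3175] [0.0, 0.0, 0.0] rows>=3.0
```

step_arm([
  [[0.01,-0.017,0,0,0,0,0],[0.05,-0.017,0,0,0,0,0],[0.1,-0.017,0,0,0,0,0],[0.16,-0.017,0,0,0,0,0],[0.16,-0.017,0,0,0,0,0],[0.16,-0.017,0,0,0,0,0]],
])

```text
time: 11.92
tcp_pos: [0.3819, 0.1652, 0.1347]
ee_rot: [-0.045, 0.988, 0.008, 0.148]
wrist_force: [0.5, 0.2, -0.8]
grip_width: 0.211
gripper_force: 121.9
```

```bash
python3 - <<'E'
from h import *
from station import bot
o=bot.observe();print(o["joint_pos"].round(3),o["wrist_force"].round(1))
b=((.37,.1,.24),tool(.0)); c=((.40,-.14,.24),tool(-.25)); d=((.405,-.361,.14),tool(-.378)); e=((.406,-.363,.016),tool(-.378))
plan([b,c,d,e])
E
```

```text
[-0.258  0.132 -0.455  2.371  0.527  0.459  0.506] [ 0.5  0.2 -0.8]
t 11.92 tcp [0.3819 0.1652 0.1347] F [ 0.5  0.2 -0.8] grip 0.211 121.9
[-0.0346, -0.1591, -0.2649] [0.0307, 0.593, 0.1807] rows>=3.0
[-0.075, -0.6, 0.0] [0.0, 0.0, 0.5] rows>=5.8
[-0.1488, -0.5322, 0.25] [0.0, 0.0, 0.256] rows>=5.8
[-0.0042, -0.0037, 0.31] [0.0, 0.0, 0.0] rows>=3.0
```

step_arm([
  [[-0.008,-0.03,-0.06,0.006,0.12,0.03,0],[-0.015,-0.07,-0.12,0.012,0.24,0.07,0],[-0.022,-0.11,-0.18,0.02,0.38,0.11,0],[-0.03,-0.14,-0.23,0.03,0.5,0.15,0],[-0.035,-0.16,-0.265,0.03,0.593,0.18,0],[-0.035,-0.16,-0.265,0.03,0.593,0.18,0]],
])

```text
time: 12.42
tcp_pos: [0.3749, 0.0992, 0.2434]
ee_rot: [0.003, 1.0, 0.002, 0.002]
wrist_force: [-0.0, -1.0, -1.8]
grip_width: 0.217
gripper_force: 122.0
```

step_arm([
  [[-0.01,-0.08,0,0,0,0.07,0],[-0.02,-0.17,0,0,0,0.14,0],[-0.03,-0.26,0,0,0,0.22,0],[-0.045,-0.36,0,0,0,0.3,0],[-0.057,-0.46,0,0,0,0.38,0],[-0.07,-0.54,0,0,0,0.45,0],[-0.075,-0.6,0,0,0,0.5,0],[-0.075,-0.6,0,0,0,0.5,0]],
])

```text
time: 13.08
tcp_pos: [0.4012, -0.1443, 0.2391]
ee_rot: [0.128, 0.992, -0.0, 0.001]
wrist_force: [-0.4, -0.3, -1.3]
grip_width: 0.213
gripper_force: 121.9
```

step_arm([
  [[-0.02,-0.07,0.03,0,0,0.03,0],[-0.04,-0.15,0.07,0,0,0.07,0],[-0.065,-0.23,0.11,0,0,0.11,0],[-0.09,-0.32,0.15,0,0,0.15,0],[-0.12,-0.41,0.19,0,0,0.2,0],[-0.14,-0.49,0.23,0,0,0.24,0],[-0.149,-0.532,0.25,0,0,0.256,0],[-0.149,-0.532,0.25,0,0,0.256,0]],
])

```text
time: 13.75
tcp_pos: [0.4045, -0.3634, 0.1367]
ee_rot: [0.19, 0.982, 0.0, -0.001]
wrist_force: [0.2, 0.2, -1.8]
grip_width: 0.216
gripper_force: 121.9
```

```bash
python3 - <<'E'
from h import *
from station import bot
plan([((.406,-.362,.022),tool(-.378))])
t=bot.snapshot("top");np.savez("pics/t8.npz",**t);s=bot.snapshot("scene");np.savez("pics/s8.npz",**s)
a=cv2.resize(s["pixels"][120:300,160:300],(466,600),interpolation=cv2.INTER_CUBIC)
b=cv2.resize(t["pixels"][100:200,160:210],(300,600),interpolation=cv2.INTER_CUBIC)
cv2.imwrite("pics/c8.png",np.hstack([a,b]))
E
```

```text
t 13.75 tcp [ 0.4045 -0.3634  0.1367] F [ 0.2  0.2 -1.8] grip 0.216 121.9
[-0.0029, 0.0046, 0.2868] [0.0005, -0.0043, -0.0092] rows>=2.8
```

View pics/c8.png

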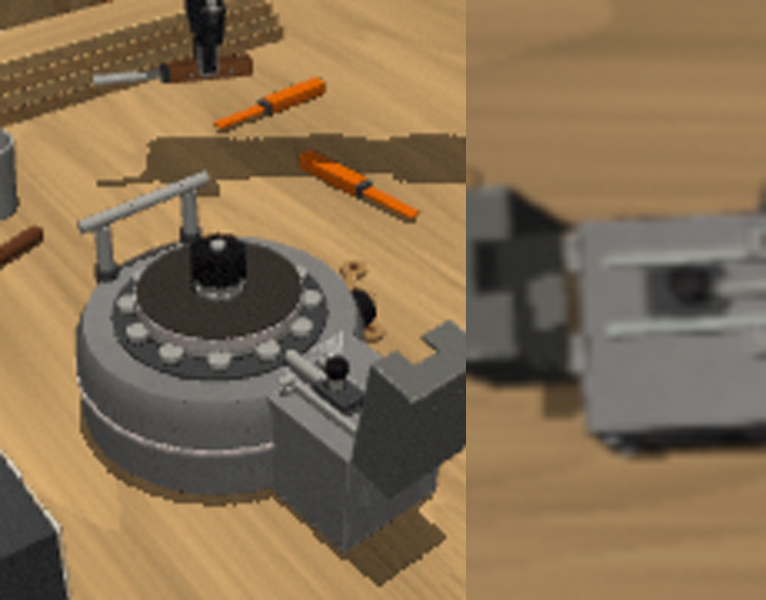

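The cover stands open past vertical, with the lock button exposed at (338,368) in the scene crop, and the opener hangs level. I'll lay it down.

step_arm([
  [[-0.003,0.004,0.08,0,0,-0.008,0],[-0.003,0.004,0.17,0,0,-0.008,0],[-0.003,0.004,0.25,0,0,-0.008,0],[-0.003,0.004,0.287,0,0,-0.008,0],[-0.003,0.004,0.3,0,0,-0.008,0],[-0.003,0.004,0.31,0,0,-0.008,0],[-0.003,0.004,0.316,0,0,-0.008,0],[-0.003,0.004,0.316,0,0,-0.008,0]],
])

```text
time: 14.52
tcp_pos: [0.4092, -0.3585, 0.0141]
ee_rot: [0.185, 0.983, 0.001, 0.001]
wrist_force: [-0.0, 0.6, -2.2]
grip_width: 0.217
gripper_force: 122.0
```

step_arm([
  [[0,0,0.002,0,0,0,0],[0,0,0.003,0,0,0,0.1],[0,0,0.003,0,0,0,0.35],[0,0,0.003,0,0,0,0.5],[0,0,0,0,0,0,0.6],[0,0,0,0,0,0,0.7],[0,0,-0.02,0,0,0,0.7],[0,0,-0.08,0,0,0,0.7]],
])

```text
time: 15.18
tcp_pos: [0.4066, -0.3573, 0.0434]
ee_rot: [0.186, 0.983, 0.002, -0.002]
wrist_force: [0.6, -0.6, -0.3]
grip_width: 0.697
gripper_force: 0.0
```

```bash
python3 - <<'E'
from h import *
from station import bot
t=dict(np.load("pics/t8.npz"));s=dict(np.load("pics/s8.npz"))
loc=lambda p:Ro.from_euler('z',-YAW).apply(p-SP)*1e3
for c,win,z in((t,(185,135,212,160),.139),(s,(250,218,275,242),.1355)):
    x0,y0,x1,y1=win;g=c["pixels"].max(2)[y0:y1,x0:x1];m=(g<45).astype(np.uint8)
    n,l,st,ce=cv2.connectedComponentsWithStats(m)
    for i in range(1,n):
        if st[i,4]>6: print(st[i].tolist(),ce[i]+[x0,y0],loc(ray(c,ce[i]+[x0,y0],z)).round(1))
    print("pred",proj(c,W(0,145,z*1e3)))
T=tool(YAW)
plan([((.42,-.1,.3),T),(W(-60,145,260),T),(W(0,145,190),T),(W(0,145,122),T)])
t=bot.snapshot("top");np.savez("pics/t9.npz",**t)
for p in((.361,-.3485,.018),(.4505,-.385,.015),(.522,-.413,.011)): print(proj(t,p))
hs=cv2.cvtColor(t["pixels"],cv2.COLOR_BGR2HSV)
m=((hs[...,1]<70)&(hs[...,2]>110)).astype(np.uint8);m[:170]=0;m[225:]=0;m[:,:350]=0;m[:,385:]=0
ys,xs=np.nonzero(m);print(xs.min(),xs.max(),ys.min(),ys.max(),len(xs))
E
```

```text
[9, 10, 7, 6, 34] [196.97058824 147.29411765] [ -1.4 143.8 139. ]
pred [196.51972333 146.84228194]
[8, 9, 7, 7, 38] [260.76315789 230.34210526] [  3.5 144.1 135.5]
[4, 18, 8, 6, 11] [257.36363636 238.45454545] [ 30.1 161.  135.5]
pred [262.02563114 229.92639278]
t 15.18 tcp [ 0.4066 -0.3573  0.0434] F [ 0.6 -0.6 -0.3] grip 0.697 0.0
[0.2067, 0.613, -0.6385] [0.0085, -0.0083, -0.9251] rows>=8.7
[-0.3298, 0.5217, 0.1] [0.0, 0.0, 0.0] rows>=6.0
[-0.15, 0.0, 0.175] [0.0, 0.0, 0.0] rows>=2.2
[0.0, 0.0, 0.17] [0.0, 0.0, 0.0] rows>=1.6
[355.07656938 232.35868372]
[366.65833413 203.07875293]
[375.24368372 180.06941162]
352 375 180 211 112
```

step_arm([
  [[0,0,-0.1,0,0,0,0.6],[0,0,-0.2,0,0,0,0.5],[0.02,0.06,-0.3,0,0,-0.1,0.5],[0.05,0.13,-0.4,0,0,-0.3,0.5],[0.09,0.22,-0.48,0,0,-0.5,0.5],[0.13,0.32,-0.56,0,0,-0.7,0.5],[0.17,0.43,-0.62,0,0,-0.85,0.5],[0.19,0.52,-0.639,0,0,-0.92,0.5]],
])

```text
time: 15.9
tcp_pos: [0.4099, -0.1737, 0.2886]
ee_rot: [-0.045, 0.999, -0.0, 0.002]
wrist_force: [1.4, -0.5, -0.5]
grip_width: 0.504
gripper_force: 0.0
```

step_arm([
  [[-0.02,0.07,0,0,0,0,0.5],[-0.07,0.17,0,0,0,0,0.5],[-0.13,0.27,0.02,0,0,0,0.5],[-0.19,0.37,0.05,0,0,0,0.5],[-0.25,0.46,0.07,0,0,0,0.5],[-0.31,0.55,0.09,0,0,0,0.5],[-0.32,0.6,0.1,0,0,0,0.5],[-0.32,0.6,0.1,0,0,0,0.5]],
])

```text
time: 16.57
tcp_pos: [0.5176, 0.0845, 0.2455]
ee_rot: [-0.048, 0.999, 0.003, 0.0]
wrist_force: [0.1, 0.0, 0.0]
grip_width: 0.499
gripper_force: 0.0
```

```bash
python3 - <<'E'
from h import *
T=tool(YAW)
plan([(W(0,144.5,180),T),(W(0,144.5,122),T)])
E
```

```text
t 16.57 tcp [0.5176 0.0845 0.2455] F [0.1 0.  0. ] grip 0.499 0.0
[-0.1961, 0.0805, 0.1645] [0.0121, 0.0018, 0.0127] rows>=2.6
[0.0, 0.0, 0.145] [0.0, 0.0, 0.0] rows>=1.4
```

step_arm([
  [[-0.09,0.04,0.07,0.012,0,0.012,0.5],[-0.18,0.08,0.14,0.012,0,0.012,0.5],[-0.196,0.08,0.16,0.012,0,0.012,0.5],[-0.196,0.08,0.164,0.012,0,0.012,0.5],[-0.196,0.08,0.164,0.012,0,0.012,0.5]],
])

```text
time: 16.98
tcp_pos: [0.5921, 0.1146, 0.1795]
ee_rot: [-0.04, 0.999, -0.002, -0.001]
wrist_force: [0.2, -0.9, 0.1]
grip_width: 0.5
gripper_force: 0.0
```

```bash
python3 - <<'E'
from h import *
T=tool(YAW)
plan([(W(0,144.5,122),T)])
E
```

```text
t 16.98 tcp [0.5921 0.1146 0.1795] F [ 0.2 -0.9  0.1] grip 0.5 0.0
[-0.0037, 0.025, 0.1437] [-0.0093, -0.0037, -0.0165] rows>=1.4
```

step_arm([
  [[-0.004,0.025,0.02,0,0,-0.016,0.5],[-0.004,0.025,0.08,0,0,-0.016,0.5],[-0.004,0.025,0.13,0,0,-0.016,0.5],[-0.004,0.025,0.144,0,0,-0.016,0.5],[-0.004,0.025,0.144,0,0,-0.016,0.4],[-0.004,0.025,0.144,0,0,-0.016,0.2],[-0.004,0.025,0.144,0,0,-0.016,0],[-0.004,0.025,0.144,0,0,-0.016,0]],
], grip_force=40)

```text
time: 17.65
tcp_pos: [0.5939, 0.1247, 0.1247]
ee_rot: [-0.044, 0.999, -0.002, 0.001]
wrist_force: [-2.3, -0.1, 4.3]
grip_width: 0.187
gripper_force: 39.1
```

step_arm([
  [[0,0,0,0,0,0,0],[0,0,0,0,0,0,0],[0,0,0,0,0,0,0]],
])

```text
time: 17.9
tcp_pos: [0.5939, 0.1247, 0.1246]
ee_rot: [-0.044, 0.999, -0.002, 0.001]
wrist_force: [-2.8, -0.7, 7.1]
grip_width: 0.185
gripper_force: 39.3
```

```bash
python3 - <<'E'
from h import *
plan([(W(0,124.5,122),tool(YAW))])
from station import bot
print(Ro.from_euler('z',-YAW).apply(bot.observe()["tcp_pos"]-SP)*1e3)
E
```

```text
t 17.9 tcp [0.5939 0.1247 0.1246] F [-2.8 -0.7  7.1] grip 0.185 39.3
[0.0032, -0.0505, 0.0067] [-0.008, 0.0051, -0.0015] rows>=0.5
[  1.28110885 144.70822638 124.61014369]
```

step_arm([
  [[0,-0.008,0,0,0,0,0],[0,-0.016,0,0,0,0,0],[0,-0.024,0,0,0,0,0],[0,-0.032,0,0,0,0,0],[0,-0.04,0,0,0,0,0],[0,-0.046,0,0,0,0,0],[0,-0.052,0,0,0,0,0],[0,-0.052,0,0,0,0,0]],
])

```text
time: 18.57
tcp_pos: [0.5955, 0.1052, 0.1246]
ee_rot: [-0.045, 0.999, -0.001, 0.001]
wrist_force: [-2.8, 2.8, 6.6]
grip_width: 0.185
gripper_force: 39.5
```

```bash
python3 - <<'E'
from h import *
from station import bot
o=bot.observe();print(o["wrist_force"],Ro.from_euler('z',-YAW).apply(o["tcp_pos"]-SP)*1e3)
E
```

```text
[-2.76511339  2.75909479  6.64469107] [  1.09377466 125.07787004 124.62612001]
```

step_arm([
  [[0,-0.004,0,0,0,0,0],[0,-0.008,0,0,0,0,0],[0,-0.008,0,0,0,0,0],[0,-0.008,0,0,0,0,0]],
])

```text
time: 18.9
tcp_pos: [0.5955, 0.105, 0.1247]
ee_rot: [-0.046, 0.999, 0.0, 0.001]
wrist_force: [-3.7, 9.6, 3.9]
grip_width: 0.189
gripper_force: 39.4
```

step_arm([
  [[0,0.005,0,0,0,0,0],[0,0.006,0,0,0,0,0.1],[0,0.006,0,0,0,0,0.3],[0,0.006,0,0,0,0,0.5],[0,0.006,0,0,0,0,0.5],[0,0.006,-0.04,0,0,0,0.5],[0,0.006,-0.12,0,0,0,0.5],[0,0.006,-0.2,0,0,0,0.5]],
])

```text
time: 19.57
tcp_pos: [0.5944, 0.1024, 0.203]
ee_rot: [-0.044, 0.999, -0.003, -0.001]
wrist_force: [1.3, 0.5, 0.3]
grip_width: 0.5
gripper_force: 0.0
```

```bash
python3 - <<'E'
from h import *
from station import bot
s=bot.snapshot("scene");np.savez("pics/s10.npz",**s)
loc=lambda p:Ro.from_euler('z',-YAW).apply(p-SP)*1e3
g=s["pixels"].max(2)
print("pred in",proj(s,W(0,125,135.5)),"back",proj(s,W(0,145,135.5)))
for y in range(215,242): print("".join('#' if g[y,x]<45 else '.' for x in range(235,285)))
# knob
k=SP;T=tool(YAW)
# top view for knob with arm in way?
t=bot.snapshot("top");np.savez("pics/t10.npz",**t);print(proj(t,(*SP[:2],.17)),[proj(t,W(*c,170)) for c in((23,0),(-23,0),(0,23),(0,-23))])
tt=dict(np.load("pics/t8.npz"));g=tt["pixels"].max(2)
for y in range(126,160): print(y,"".join('#' if g[y,x]<48 else ('o' if g[y,x]>130 else '.') for x in range(232,268)))
plan([(W(0,0,220),T)])
E
```

```text
pred in [256.65052072 226.05900225] back [262.02563114 229.92639278]
##########......#######...........###.............
#########........######...........###.............
#######...........#####...........##..............
#####.............####............................
##................###.............................
..................###.............................
..................###.............................
...........#.....###..............................
............###########...........................
.............###########..........................
...............#########..........................
.................#######..........................
.......##........#######..........................
#......####.......######..........................
##...#####.........#####..........................
########........#......#..........................
######........####......##........................
##............####.....####.......................
...............####...#######.....................
................#############.....................
...........
[... 1343 characters left out ...]
146 ..........###############...........
147 ..........###############...........
148 ..........###############...........
149 ...........#############............
150 ..............########..............
151 ..............##...##...............
152 ....................................
153 ....................................
154 ....................................
155 ....................................
156 ....................................
157 ....................................
158 ....................................
159 ....................................
t 19.67 tcp [0.5982 0.1038 0.2085] F [0.8 0.1 0.1] grip 0.5 0.0
[0.0085, -0.3088, -0.0277] [-0.0065, 0.0188, -0.003] rows>=3.0
```

step_arm([
  [[0,-0.08,-0.02,0,0.01,0,0.75],[0.004,-0.18,-0.027,0,0.01,0,0.75],[0.008,-0.27,-0.027,0,0.01,0,0.75],[0.0085,-0.309,-0.027,0,0.01,0,0.75],[0.0085,-0.309,-0.027,0,0.01,0,0.75],[0.0085,-0.309,-0.027,0,0.01,0,0.75]],
])

```text
time: 20.17
tcp_pos: [0.6027, -0.0217, 0.2142]
ee_rot: [-0.043, 0.999, -0.002, -0.002]
wrist_force: [0.9, 0.8, -0.9]
grip_width: 0.75
gripper_force: 0.0
```

```bash
python3 - <<'E'
from h import *
from station import bot
print(bot.observe()["joint_pos"].round(3))
plan([(W(0,0,220),tool(YAW)),(W(0,0,137),tool(YAW))])
E
```

```text
[ 0.173  0.441 -0.326  1.626  0.159  1.105  1.46 ]
t 20.17 tcp [ 0.6027 -0.0217  0.2142] F [ 0.9  0.8 -0.9] grip 0.75 0.0
[-0.0074, 0.0049, -0.0146] [-0.0093, -0.009, -0.0077] rows>=0.2
[0.0, 0.0, 0.2075] [0.0, 0.0, 0.0] rows>=2.0
```

step_arm([
  [[0,0,0,0,0,-0.25,0.75],[0,0,0,0,0,-0.5,0.75],[0,0,0,0,0,-0.75,0.75],[0,0,0,0,0,-1,0.75],[0,0,0,0,0,-1,0.75]],
])

```text
time: 20.58
tcp_pos: [0.6026, -0.0183, 0.2143]
ee_rot: [-0.294, 0.956, -0.001, -0.002]
wrist_force: [0.3, 0.2, 0.1]
grip_width: 0.747
gripper_force: 0.0
```

```bash
python3 - <<'E'
from h import *
from station import bot
print(bot.observe()["joint_pos"].round(3))
plan([(W(0,0,220),tool(YAW+.5)),(W(0,0,137),tool(YAW+.5))])
E
```

```text
[ 0.247  0.457 -0.442  1.619  0.215  1.118  1.916]
t 20.58 tcp [ 0.6026 -0.0183  0.2143] F [0.3 0.2 0.1] grip 0.747 0.0
[-0.0041, -0.0065, -0.0143] [-0.0017, -0.0108, 0.0148] rows>=0.2
[0.0, 0.0, 0.2075] [0.0, 0.0, 0.0] rows>=2.0
```

step_arm([
  [[0,0,0,0,-0.01,-0.2,0.75],[-0.004,-0.006,0,0,-0.01,-0.4,0.75],[-0.004,-0.006,0,0,-0.01,-0.6,0.75],[-0.004,-0.006,0,0,-0.01,-0.8,0.75],[-0.004,-0.006,0,0,-0.01,-0.8,0.75],[-0.004,-0.006,0,0,-0.01,-0.8,0.75]],
])

```text
time: 21.08
tcp_pos: [0.6053, -0.0202, 0.2143]
ee_rot: [-0.472, 0.881, -0.0, -0.0]
wrist_force: [-0.3, -0.4, -0.4]
grip_width: 0.751
gripper_force: 0.0
```

```bash
python3 - <<'E'
from h import *
from station import bot
print(bot.observe()["joint_pos"].round(3))
plan([((.6055,-.0195,.137),tool(YAW+.9))])
E
```

```text
[ 0.31   0.476 -0.531  1.61   0.26   1.127  2.269]
t 21.08 tcp [ 0.6053 -0.0202  0.2143] F [-0.3 -0.4 -0.4] grip 0.751 0.0
[-0.002, 0.0006, 0.1934] [0.0004, -0.0014, -0.0109] rows>=1.9
```

step_arm([
  [[-0.001,0.001,0.06,0,0,0,0.75],[-0.001,0.001,0.13,0,0,0,0.75],[-0.001,0.001,0.175,0,0,0,0.75],[-0.001,0.001,0.19,0,0,0,0.75],[-0.001,0.001,0.19,0,0,0,0.6],[-0.001,0.001,0.19,0,0,0,0.4],[-0.001,0.001,0.19,0,0,0,0.3],[-0.001,0.001,0.19,0,0,0,0.3]],
], grip_force=60)

```text
time: 21.75
tcp_pos: [0.6061, -0.0211, 0.1391]
ee_rot: [-0.473, 0.881, -0.001, 0.0]
wrist_force: [5.5, -2.1, -9.7]
grip_width: 0.519
gripper_force: 63.2
```

step_arm([
  [[0,0,0,0,0,0,0.3],[0,0,0,0,0,0,0.3],[0,0,0,0,0,0.2,0.3],[0,0,0,0,0,0.4,0.3],[0,0,0,0,0,0.6,0.3],[0,0,0,0,0,0.8,0.3],[0,0,0,0,0,1,0.3],[0,0,0,0,0,1,0.3]],
])

```text
time: 22.42
tcp_pos: [0.6053, -0.0202, 0.139]
ee_rot: [-0.239, 0.971, -0.0, -0.0]
wrist_force: [2.6, -0.2, -8.2]
grip_width: 0.518
gripper_force: 63.6
```

```bash
python3 - <<'E'
from h import *
from station import bot
o=bot.observe();print(o["joint_pos"].round(3),o["torque"].round(2),"yaw rel",(Ro.from_euler('z',-YAW)*Ro.from_quat(o["ee_rot"])*tool(0).inv()).as_euler('xyz').round(3))
plan([])
E
```

```text
[ 0.209  0.525 -0.383  1.706  0.232  0.956  1.792] [ 0.38 -0.13 -0.02] yaw rel [-0.001  0.     0.394]
t 22.42 tcp [ 0.6053 -0.0202  0.139 ] F [ 2.6 -0.2 -8.2] grip 0.518 63.6
```

step_arm([
  [[0,0,0,0,0,0.2,0.3],[0,0,0,0,0,0.4,0.3],[0,0,0,0,0,0.6,0.3],[0,0,0,0,0,0.8,0.3]],
])

```text
time: 22.75
tcp_pos: [0.6051, -0.0192, 0.139]
ee_rot: [-0.044, 0.999, 0.0, -0.0]
wrist_force: [0.2, 3.1, -6.7]
grip_width: 0.522
gripper_force: 63.6
```

```bash
python3 - <<'E'
from h import *
from station import bot
o=bot.observe();print(o["joint_pos"].round(3),o["torque"].round(2),"yaw rel",(Ro.from_euler('z',-YAW)*Ro.from_quat(o["ee_rot"])*tool(0).inv()).as_euler('xyz').round(3))
s=bot.snapshot("scene");np.savez("pics/s11.npz",**s)
a=dict(np.load("pics/s10.npz"))["pixels"];b=s["pixels"]
# lobes visible: bright spots on rim in both
for im in(a,b):
    hs=cv2.cvtColor(im,cv2.COLOR_BGR2HSV);m=((hs[...,2]>165)&(hs[...,1]<60)).astype(np.uint8);m[:200]=0;m[245:]=0;m[:,:185]=0;m[:,262:]=0
    n,l,st,ce=cv2.connectedComponentsWithStats(m);print([(ce[i].round(1).tolist(),int(st[i,4])) for i in range(1,n) if st[i,4]>5])
E
```

```text
[ 0.142  0.511 -0.286  1.712  0.171  0.943  1.449] [0.97 0.13 0.23] yaw rel [ 0.     0.    -0.001]
[([198.0, 209.0], 13), ([199.9, 217.8], 14), ([209.3, 224.2], 13), ([258.0, 241.5], 8)]
[([251.9, 203.9], 8), ([198.5, 207.4], 8), ([252.8, 212.1], 12), ([198.5, 215.8], 12), ([246.7, 223.2], 30), ([259.8, 223.1], 11), ([206.2, 223.1], 14), ([234.7, 226.0], 14), ([219.7, 226.9], 15)]
```

Torque is 0.23 N m and the lobes have barely moved, so the disc is locked and the knob is screwing down.

step_arm([
  [[0,0,0,0,0,0.2,0.3],[0,0,0,0,0,0.4,0.3],[0,0,0,0,0,0.6,0.3],[0,0,0,0,0,0.8,0.3],[0,0,0,0,0,1,0.3]],
])

```text
time: 23.22
tcp_pos: [0.6053, -0.0181, 0.139]
ee_rot: [0.203, 0.979, 0.001, -0.0]
wrist_force: [0.4, 6.2, -5.9]
grip_width: 0.519
gripper_force: 63.7
```

```bash
cat > st.py <<'E'
from h import *
from station import bot
o=bot.observe();print(o["joint_pos"].round(3),o["torque"].round(2),o["wrist_force"].round(1),"rpy",(Ro.from_euler('z',-YAW)*Ro.from_quat(o["ee_rot"])*tool(0).inv()).as_euler('xyz').round(3),"loc",(Ro.from_euler('z',-YAW).apply(o["tcp_pos"]-SP)*1e3).round(1))
E
python3 st.py
```

```text
[ 0.056  0.499 -0.163  1.72   0.095  0.93   1.018] [ 1.56 -0.2   0.27] [ 0.4  6.2 -5.9] rpy [ 0.002  0.001 -0.498] loc [ -0.    1.5 139. ]
```

step_arm([
  [[0,0,0,0,0,0.2,0.3],[0,0,0,0,0,0.4,0.3],[0,0,0,0,0,0.5,0.3]],
])

```text
time: 23.47
tcp_pos: [0.6057, -0.0175, 0.139]
ee_rot: [0.324, 0.946, 0.001, 0.0]
wrist_force: [2.4, 7.1, -7.1]
grip_width: 0.522
gripper_force: 63.8
```

```bash
python3 st.py
```

```text
[ 0.012  0.495 -0.1    1.724  0.057  0.925  0.801] [ 1.67 -0.52  0.27] [ 2.4  7.1 -7.1] rpy [ 0.002  0.001 -0.748] loc [  0.4   1.9 139. ]
```

step_arm([
  [[-0.002,-0.003,0,0,0,0.2,0.3],[-0.003,-0.005,0,0,0,0.4,0.3],[-0.003,-0.005,0,0,0,0.6,0.3]],
])

```text
time: 23.72
tcp_pos: [0.6062, -0.0172, 0.1391]
ee_rot: [0.46, 0.888, 0.003, -0.0]
wrist_force: [4.1, 13.5, -10.4]
grip_width: 0.523
gripper_force: 63.8
```

```bash
python3 st.py
```

```text
[-0.038  0.492 -0.028  1.728  0.01   0.919  0.546] [ 3.03 -1.23  0.29] [  4.1  13.5 -10.4] rpy [ 0.005  0.003 -1.045] loc [  0.9   2.3 139.1]
```

step_arm([
  [[0,0,0,0,0,0.2,0.3],[0,0,0,0,0,0.4,0.3]],
])

```text
time: 23.88
tcp_pos: [0.6067, -0.0169, 0.1391]
ee_rot: [0.546, 0.838, 0.003, -0.0]
wrist_force: [6.0, 14.6, -10.2]
grip_width: 0.521
gripper_force: 63.7
```

```bash
python3 st.py
```

```text
[-0.073  0.491  0.023  1.731 -0.02   0.917  0.374] [ 3.03 -1.54  0.26] [  6.   14.6 -10.2] rpy [ 0.005  0.003 -1.245] loc [  1.4   2.5 139.1]
```

step_arm([
  [[0,0,0,0,0,0.2,0.3],[0,0,0,0,0,0.4,0.3]],
])

```text
time: 24.05
tcp_pos: [0.6071, -0.0167, 0.1391]
ee_rot: [0.627, 0.779, 0.003, -0.0]
wrist_force: [8.0, 14.5, -11.4]
grip_width: 0.516
gripper_force: 63.6
```

```bash
python3 st.py
```

```text
[-0.109  0.491  0.073  1.734 -0.05   0.915  0.201] [ 3.03 -1.91  0.3 ] [  8.   14.5 -11.4] rpy [ 0.005  0.004 -1.445] loc [  1.8   2.6 139.1]
```

step_arm([
  [[0.004,0.002,0,0,0,0.1,0.3],[0.007,0.004,0,0,0,0.25,0.3],[0.007,0.004,0,0,0,0.4,0.3]],
])

```text
time: 24.3
tcp_pos: [0.6077, -0.0166, 0.1391]
ee_rot: [0.702, 0.712, 0.002, 0.0]
wrist_force: [6.2, 6.9, -10.5]
grip_width: 0.521
gripper_force: 63.6
```

```bash
python3 st.py
```

```text
[-0.148  0.492  0.127  1.735 -0.078  0.916  0.025] [ 1.4  -1.63  0.26] [  6.2   6.9 -10.5] rpy [ 0.003  0.002 -1.646] loc [  2.4   2.7 139.1]
```

step_arm([
  [[0,0,0,0,0,0.1,0.3],[0,0,0,0,0,0.2,0.3]],
])

```text
time: 24.47
tcp_pos: [0.6079, -0.0167, 0.1391]
ee_rot: [0.736, 0.677, 0.002, 0.001]
wrist_force: [7.5, 5.7, -11.1]
grip_width: 0.525
gripper_force: 63.6
```

```bash
python3 st.py
```

```text
[-0.166  0.493  0.152  1.737 -0.092  0.915 -0.059] [ 1.14 -1.78  1.85] [  7.5   5.7 -11.1] rpy [ 0.003  0.002 -1.743] loc [  2.6   2.6 139.1]
```

step_arm([
  [[0,0,0,0,0,0.1,0.3],[0,0,0,0,0,0.2,0.3]],
])

```text
time: 24.63
tcp_pos: [0.6081, -0.0162, 0.1392]
ee_rot: [0.768, 0.64, 0.002, 0.001]
wrist_force: [9.2, 8.9, -9.2]
grip_width: 0.521
gripper_force: 63.3
```

```bash
python3 st.py
```

```text
[-0.184  0.494  0.177  1.738 -0.107  0.916 -0.143] [ 1.42 -1.51  1.94] [ 9.2  8.9 -9.2] rpy [ 0.003  0.002 -1.841] loc [  2.9   3.  139.2]
```

Torque jumped from 0.27 to about 1.9 N m, so the knob is at its hard stop. I'll release, rise and turn back.

step_arm([
  [[0,0,0,0,0,0,0.5],[0,0,0,0,0,0,0.65],[0,0,0,0,0,0,0.75],[0,0,0,0,0,0,0.75],[0,0,-0.06,0,0,0,0.75],[0,0,-0.14,0,0,0,0.75],[0,0,-0.22,0,0,0,0.75],[0,0,-0.22,0,0,0,0.75]],
])

```text
time: 25.3
tcp_pos: [0.6091, -0.0207, 0.2334]
ee_rot: [0.771, 0.637, 0.003, 0.003]
wrist_force: [0.6, 0.7, -0.6]
grip_width: 0.752
gripper_force: 0.0
```

step_arm([
  [[0,0,0,0,0,-0.25,0.5],[0,0,0,0,0,-0.5,0.5],[0,0,0,0,0,-0.75,0.5],[0,0,0,0,0,-1,0.5],[0,0,0,0,0,-1,0.5]],
])

```text
time: 25.72
tcp_pos: [0.6059, -0.0205, 0.2269]
ee_rot: [0.587, 0.809, -0.0, 0.0]
wrist_force: [-0.7, -0.4, -0.4]
grip_width: 0.503
gripper_force: 0.0
```

step_arm([
  [[0,0,0,0,0,-0.25,0.5],[0,0,0,0,0,-0.5,0.5],[0,0,0,0,0,-0.75,0.5],[0,0,0,0,0,-1,0.5],[0,0,0,0,0,-1,0.5]],
])

```text
time: 26.13
tcp_pos: [0.6059, -0.0204, 0.2267]
ee_rot: [0.371, 0.929, -0.001, 0.0]
wrist_force: [-0.2, 0.6, 0.2]
grip_width: 0.498
gripper_force: 0.0
```

step_arm([
  [[0,0,0,0,0,-0.25,0.5],[0,0,0,0,0,-0.5,0.5],[0,0,0,0,0,-0.75,0.5],[0,0,0,0,0,-1,0.5],[0,0,0,0,0,-1,0.5]],
])

```text
time: 26.55
tcp_pos: [0.6059, -0.0203, 0.2265]
ee_rot: [0.131, 0.991, -0.001, -0.0]
wrist_force: [0.7, -0.5, 0.4]
grip_width: 0.502
gripper_force: 0.0
```

```bash
python3 - <<'E'
from h import *
T=tool(YAW)
plan([(W(0,125,200),T),(W(0,125,123),T)])
E
```

```text
t 26.55 tcp [ 0.6059 -0.0203  0.2265] F [ 0.7 -0.5  0.4] grip 0.502 0.0
[0.1091, 0.295, 0.066] [-0.0024, -0.0004, -0.7031] rows>=3.1
[0.0, 0.0, 0.1925] [0.0, 0.0, 0.0] rows>=1.8
```

step_arm([
  [[0.03,0.08,0.01,0,0,-0.2,0.5],[0.06,0.17,0.03,0,0,-0.4,0.5],[0.09,0.25,0.05,0,0,-0.6,0.5],[0.109,0.295,0.066,0,0,-0.7,0.5],[0.109,0.295,0.066,0,0,-0.703,0.5],[0.109,0.295,0.066,0,0,-0.703,0.5]],
])

```text
time: 27.05
tcp_pos: [0.5939, 0.1063, 0.1995]
ee_rot: [-0.043, 0.999, -0.001, -0.001]
wrist_force: [-0.4, -2.0, -0.4]
grip_width: 0.501
gripper_force: 0.0
```

```bash
python3 - <<'E'
from h import *
T=tool(YAW)
plan([(W(0,125,200),T),(W(0,125,123),T)])
E
```

```text
t 27.05 tcp [0.5939 0.1063 0.1995] F [-0.4 -2.  -0.4] grip 0.501 0.0
[-0.001, -0.0032, -0.0013] [-0.0026, -0.003, -0.0069] rows>=0.0
[0.0, 0.0, 0.1925] [0.0, 0.0, 0.0] rows>=1.8
```

step_arm([
  [[-0.001,0.002,0,0,0,0,0.42],[-0.001,0.002,0.06,0,0,0,0.42],[-0.001,0.002,0.13,0,0,0,0.42],[-0.001,0.002,0.185,0,0,0,0.42],[-0.001,0.002,0.188,0,0,0,0.42],[-0.001,0.002,0.188,0,0,0,0.2],[-0.001,0.002,0.188,0,0,0,0],[-0.001,0.002,0.188,0,0,0,0]],
], grip_force=40)

```text
time: 27.72
tcp_pos: [0.5952, 0.1053, 0.1257]
ee_rot: [-0.044, 0.999, -0.001, 0.0]
wrist_force: [0.8, -1.4, -5.6]
grip_width: 0.183
gripper_force: 39.2
```

step_arm([
  [[0,0,0,0,0,0,0],[0,0,0,0,0,0,0],[0,0,0,0,0,0,0]],
])

```text
time: 27.97
tcp_pos: [0.5952, 0.1055, 0.1256]
ee_rot: [-0.044, 0.999, -0.001, 0.0]
wrist_force: [-0.1, -2.1, 0.6]
grip_width: 0.188
gripper_force: 39.6
```

```bash
python3 st.py
```

```text
[-0.106  0.518 -0.229  1.732  0.145  0.908  1.265] [-0.67  0.13  0.05] [-0.1 -2.1  0.6] rpy [-0.002 -0.001 -0.   ] loc [  0.8 125.4 125.6]
```

Gripped. Now I slide the bolt back 20 mm plus a small overtravel to feel the stop.

step_arm([
  [[0,0.008,0,0,0,0,0],[0,0.016,0,0,0,0,0],[0,0.024,0,0,0,0,0],[0,0.032,0,0,0,0,0],[0,0.04,0,0,0,0,0],[0,0.048,0,0,0,0,0],[0,0.052,0,0,0,0,0],[0,0.052,0,0,0,0,0]],
])

```text
time: 28.63
tcp_pos: [0.5936, 0.1255, 0.1255]
ee_rot: [-0.044, 0.999, -0.002, 0.001]
wrist_force: [-0.3, -8.4, 7.5]
grip_width: 0.186
gripper_force: 40.4
```

```bash
python3 st.py
```

```text
[-0.139  0.522 -0.229  1.726  0.148  0.911  1.23 ] [-1.92  0.1  -0.03] [-0.3 -8.4  7.5] rpy [-0.003 -0.001 -0.   ] loc [  1.1 145.4 125.5]
```

step_arm([
  [[0,0.004,0,0,0,0,0],[0,0.008,0,0,0,0,0],[0,0.008,0,0,0,0,0],[0,0.008,0,0,0,0,0]],
])

```text
time: 28.97
tcp_pos: [0.5936, 0.1257, 0.1255]
ee_rot: [-0.043, 0.999, -0.003, 0.0]
wrist_force: [-0.8, -15.9, 9.6]
grip_width: 0.187
gripper_force: 40.7
```

```bash
python3 st.py
```

```text
[-0.143  0.522 -0.227  1.725  0.15   0.912  1.225] [-3.38  0.05 -0.01] [ -0.8 -15.9   9.6] rpy [-0.006 -0.    -0.003] loc [  1.1 145.7 125.5]
```

step_arm([
  [[0,-0.006,0,0,0,0,0],[0,-0.006,0,0,0,0,0.2],[0,-0.01,0,0,0,0,0.4],[0,-0.01,0,0,0,0,0.5],[0,-0.01,0,0,0,0,0.5],[0,-0.01,-0.06,0,0,0,0.5],[0,-0.01,-0.14,0,0,0,0.5],[0,-0.01,-0.22,0,0,0,0.5]],
])

```text
time: 29.63
tcp_pos: [0.592, 0.1271, 0.2129]
ee_rot: [-0.046, 0.999, -0.0, -0.001]
wrist_force: [0.9, 0.0, 0.2]
grip_width: 0.498
gripper_force: 0.0
```

step_arm([
  [[0.05,0,-0.06,0,0,0,0.5],[0.13,0,-0.12,0,0,0,0.5],[0.22,0,-0.15,0,0,0,0.5],[0.32,0,-0.15,0,0,0,0.5],[0.42,0,-0.15,0,0,0,0.5],[0.42,0,-0.15,0,0,0,0.5]],
])

```text
time: 30.13
tcp_pos: [0.418, 0.1111, 0.2723]
ee_rot: [-0.047, 0.999, -0.001, -0.002]
wrist_force: [-0.1, -0.4, -1.0]
grip_width: 0.495
gripper_force: 0.0
```

```bash
python3 - <<'E'
from h import *
from station import bot
plan([])
t=bot.snapshot("top");s=bot.snapshot("scene");np.savez("pics/t12.npz",**t);np.savez("pics/s12.npz",**s)
a=s["pixels"][90:300,120:340];a=cv2.resize(a,(440,420),interpolation=cv2.INTER_CUBIC)
b=t["pixels"][100:260,150:400];b=cv2.resize(b,(360,230));b2=cv2.resize(t["pixels"][110:190,160:290],(360,190),interpolation=cv2.INTER_CUBIC)
cv2.imwrite("pics/c12.png",np.hstack([a,np.vstack([b,b2])]))
g=s["pixels"].max(2)[218:242,250:275];n,l,st,ce=cv2.connectedComponentsWithStats((g<45).astype(np.uint8))
print([(st[i,4],ce[i]+[250,218]) for i in range(1,n) if st[i,4]>6],"back pred",proj(s,W(0,145,135.5)))
E
```

```text
t 30.13 tcp [0.418  0.1111 0.2723] F [-0.1 -0.4 -1. ] grip 0.495 0.0
[(np.int32(38), array([260.76315789, 230.34210526])), (np.int32(10), array([257.6, 238.7]))] back pred [262.02563114 229.92639278]
```

View pics/c12.png

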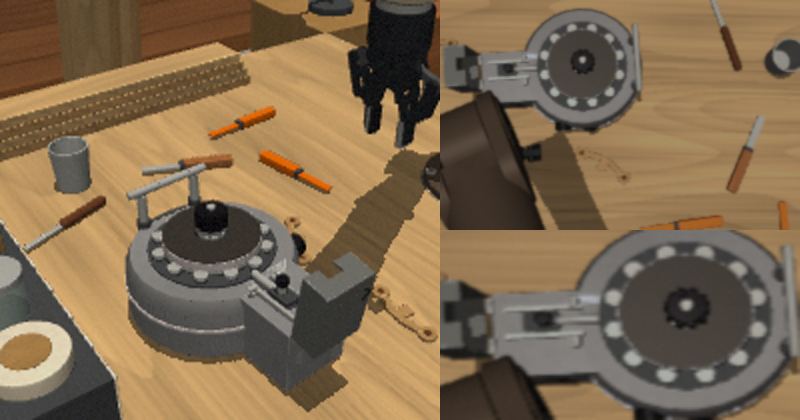

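The button is back at its original pixel (260.8, 230.3). The cover stands open, the opener lies on the bench where it was, and the knob is home with nothing else moved. Handing in.

```bash
python3 -c "
from station import bot
print(bot.sign_off())"
```

```text
the job is handed in; nothing more can be done
None
```

The job is handed in at about 30 s: cover left open, opener back on the bench, knob screwed to its hard stop, bolt fully back, and the other things look unmoved in the last pictures; I did not spin the disc to check it runs free.

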